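Clear the magnifier off the package holder, shut the leaf and lock it with the pin

ROBOT

A 6-joint arm with a two-finger parallel gripper is mounted at the origin on the work surface. World frame = base frame: x ahead of the robot, y to its left, z up, the work surface at z = 0. Lengths are in m, angles in rad, forces in N, time in s.
With the tool pointing down it reaches from about 0.25 to 0.775 m from the base axis. Payload 4 kg.
Tool frame: the origin (TCP) lies on the centre line of the jaws, within the pads' length; the fingertips stand 22 mm ahead of it and the grasp point (between the pads) lies 3 mm ahead of it; z points along the fingers, y is the direction in which the jaws open and shut (so a half turn about z gives the same grasp; the last joint's range is limited). The gripper opens to 94 mm and grips with 3 to 60 N. Pads are 16 mm wide; open, the fingers measure 119 mm over their backs; the gripper's body (75 mm by 177 mm) begins 78 mm behind the grasp point.
Start: joints at [-0.103, 0.087, 1.371, -0, 1.684, -0.103], TCP at [0.55, -0, 0.228] pointing down, gripper open.
Joint ranges: [-3.1, 3.1], [-0.76, 2.03], [0.27, 2.55], [-1.08, 4.22], [0.17, 2.65], [-2.57, 2.57]. Speed limits (rad/s): [2.79, 2.79, 3.14, 3.14, 3.14, 3.14].

INTERFACE

Orientations are given as [roll, pitch, yaw] about the fixed x, y, z axes, in that order (R = Rz(yaw) Ry(pitch) Rx(roll)).
In Python, from bench import robot gives the robot as it stands. The module is installed in compiled form; this text tells all that it offers.
- The arm moves only by the shell command python3 -m inch 'ROWS'. ROWS is JSON, a list of rows, each an object with "linear": the shift along the world's x, y, z scaled (see below), a list of three; "twist": the turn about the world's z scaled (see below); "gripper": the opening, from 0 (shut) to 1 (fully open). In form: [{"linear": [x, y, z], "twist": twist, "gripper": gripper}, ...]. A call has 1 to 10 rows; each row is the pose to reach, as a shift and turn from the pose commanded when the call began; what a row does not reach only later rows make up. The controller multiplies each number of a shift by 0.1 m and each number of a turn by 60 degrees. A row lasts 1/12 s, in which the tool goes at most 41.7 mm and 7.16 degrees, less where a joint would pass 70% of its speed; a pose out of reach is approached as far as the arm can. A call with a number of a shift or a turn outside -1 to 1 is refused whole. A call with a gripper value outside its range is refused whole. The fingers move at their own pace and stop on an object; the grip force is fixed at half the most. Time passes only in rows, so rows that repeat a pose let the fingers close. It gives the time, the measured TCP pose, the force and the opening at its end, in the units of the state.
- robot.get_obs(): the state, without advancing time (a new reading comes with each control period).
- robot.snapshot(name): name is "scene" or "side" or "wrist"; returns a dict with "image" (420x560x3 uint8, red, green, blue), "depth" (420x560 float32, m along the optical axis (not along the pixel's ray), 0 where there is no reading), "mtx" (3x3 intrinsics, pixels), "rvec" (rotation vector, rad) and "tvec" (3), from world to camera coordinates, as OpenCV has them; the wrist camera has in their place "hand_eye" (4x4, takes a point from camera to tool coordinates, whose origin is the TCP and whose axes are the flange's). Camera axes: x right, y down, z forward; pixel columns grow to the right and rows downward; lengths in m; the calibration is good to about 2 mm. A picture is of the moment at which its call begins: read the wrist's pose just before it.
- robot.close_job(): hands the job in, once; it reports no verdict.
The state is a dict: "time": time; "joint_positions": joint angles; "qvel": joint speeds; "joint_torque": joint torques, N m; "tool_pos": TCP position; "ee_rot": TCP orientation; "wrist_force": force on the tool from outside, world axes, zero at the start; "wrist_torque": the same for the moment, N m; "width": finger opening in m.
Only numpy, scipy, OpenCV 4.12 (cv2) and the standard library are available. Lean on these libraries where they do the work, as an engineer would, in place of code of your own. Each camera call takes 0.05 s, during which the arm holds its last target.

TASK

Somebody left the stand magnifier on the package in the hinged-leaf holder: lift it off and stand it upright in the empty bay of the parts tray, setting it down rather than dropping it. Then swing the holder's leaf fully shut over the package and lock it with the square-handled lock pin from the tool stand, pushed right home through both fork ears and the leaf's tongue from either side. Leave the other things on the bench as they are, and let go of everything.

Things in the scene. Friction and masses are not known exactly. Their poses are not given: they have to be found in the camera images.
- fixture: Leaf-type package holder, fixed; place and yaw vary. Origin on the bench; x runs from fork (front) to hinge, y along the hinge, z up. Aluminium base 18 mm high: 116 mm wide in y from x -45 to 70 mm, then a nose 46 mm wide to x -104 mm. Grey nest 78 x 88 mm; brass package 50 x 50 mm at x -5 mm, top 40 mm up. Hinge blocks at y +-46 mm, 52 mm high.
- clevis (a point): Middle of the fork, on the common axis of its ear bores; fixture frame x -85, y 0, z 51 mm, same axes. Two steel ears, 26 mm long in x, 10 mm thick, outer faces at y +-20 mm, 66 mm high; bores 10 mm, along y, lightly chamfered. The bench beside the nose (y 30 to 160 mm either way, 35 mm to front and rear of this point) is free: the pin can be laid there.
- leaf (a joint): Leaf angle: 0 flat shut (stop), 1.57 upright, up to 2.15 leaning back over the hinge; starts 1.8 to 2.1. Stiff hinge (friction 0.25 N m): it stays where left; push it over from behind, then press to its stop (3 N at the front bar moves it). Aluminium window frame 8 mm thick, 86 mm wide, to 93 mm from the hinge; a tongue 16 mm wide runs on from its middle to 142 mm from the hinge.
- leaf_hinge (a point): Middle of the leaf's hinge axis, at fixture x 46, z 46 mm; the axis runs along the fixture's y.
- leaf_bar (a point): Middle of the upper face of the leaf's front bar (16 mm wide), 85 mm from the hinge axis: the place to press. 50 mm high when the leaf is shut.
- leaf_tongue (a point): Centre of the cross bore (10 mm) in the leaf's tongue, a steel block 22 x 16 x 20 mm, 131 mm from the hinge. With the leaf shut it lies between the ears and coincides with clevis; 2 mm of side play on each side.
- loupe: Stand magnifier, upright cylinder 36 mm across, 42 mm high: clear skirt, black knurled body, glass on top; 40 to 85 g. Origin: centre of its underside; z up. It starts upright on the package in the holder.
- tray: Fixed black parts tray 190 (x) x 104 (y) mm, 18 mm high, walls and floor 4 mm, split across its x in two bays. Origin: on the bench under its centre. The +x bay holds two brass carriers, the -x bay is empty. Tray and tool stand swap sides from start to start.
- tray_bay (a point): Centre of the floor of the tray's empty bay (about 88 mm in x by 96 mm in y, floor 4 mm above the bench).
- lock_pin: Pin: steel shank 8 x 46 mm, last 8 mm tapering to 3.6 mm; black square handle 16 x 16 x 36 mm. Origin: centre of the handle's inner face; +z along the handle, nose at z -46 mm. 40 to 65 g. Starts upright, nose down, in a stand pocket: origin 48 mm up, handle's lower 14 mm sunk, upper 22 mm clear. Lying, it rests on a handle flat (no rolling), axis level, 8 mm up.
- pin_mid (a point): Point on the shank 20 mm from the handle's inner face; it meets clevis when the pin is fully home, handle against the ear.
- pin_tip (a point): Tip of the pin's nose, 46 mm from the handle's inner face.
- stand: Fixed grey tool stand 150 (x) x 52 (y) x 62 mm high. Origin: on the bench under its centre. Three pockets along its x at -46, 0, 46 mm: 18 mm square, 14 mm deep, then a 10 mm hole. The lock pin and two nut drivers stand in them in any order; the pin's square sides are parallel to the stand's.
- driver_a: Nut driver standing in the stand: round black handle 22 mm across (16 mm at its lower end), taller than the pin's, its top 106 mm above the bench. To be left alone. Origin 48 mm above the bench, at the lower end of the handle.
- driver_b: A second such nut driver, its top 100 mm above the bench. To be left alone.
- carrier_a: Brass package carrier 34 x 70 x 9 mm lying in the tray's other bay. To be left alone.
- carrier_b: A second such carrier beside it. To be left alone.
- bottle: White plastic bottle 52 mm across, 130 mm high, beyond the holder. To be left alone.
- jar: Small amber jar 56 mm across, 55 mm high, beyond the holder to the right. To be left alone.
- wrench: Steel wrench 150 mm long lying beyond the holder. To be left alone.
Things that resemble listed ones, but are neither listed nor needed, are in the scene too. Of the things like the loupe, leave any that is blue or green; of the rest the smaller one is meant.

How it is judged:
By the outcome, as a careful person would: the job done as asked, in the order asked, and still so for the second after the job is handed in, with the robot touching nothing.
It also fails if it takes over 72 s, if anything falls off the work surface, if the arm or the gripper's body presses on something with over 40 N, if the wrist force passes 120 N, or if a joint passes its speed limit or range.

## Working session

There is one attempt and no reset: what is moved stays moved. The work goes in short steps, Python scripts to look and compute and a shell command to move; the robot and the scene stay as the last step left them, time stands still between calls to the robot, and variables do not carry over. Pictures are saved under pics/ and viewed, and the job is handed in when it is done.

```bash
mkdir -p pics
cat > h.py <<'E'
import numpy as np, cv2
from bench import robot
from scipy.spatial.transform import Rotation as R
def snap(n,f=None):
    o=robot.get_obs(); s=robot.snapshot(n)
    if f: cv2.imwrite('pics/'+f+'.png',cv2.cvtColor(s['image'],cv2.COLOR_RGB2BGR))
    if n=='wrist':
        T=np.eye(4);T[:3,:3]=R.from_euler('xyz',o['ee_rot']).as_matrix();T[:3,3]=o['tool_pos']
        M=T@np.array(s['hand_eye'])
    else:
        r=cv2.Rodrigues(np.array(s['rvec'],float))[0];M=np.eye(4);M[:3,:3]=r.T;M[:3,3]=-r.T@np.array(s['tvec']).ravel()
    s['M']=M; return s
def ray(s,u,v,z):
    d=s['M'][:3,:3]@np.linalg.inv(s['mtx'])@np.array([u,v,1.]);c=s['M'][:3,3]
    return c+d*(z-c[2])/d[2]
def cloud(s):
    d=s['depth'];v,u=np.mgrid[:d.shape[0],:d.shape[1]]
    K=np.array(s['mtx']);P=np.stack([(u-K[0,2])/K[0,0]*d,(v-K[1,2])/K[1,1]*d,d],-1)
    W=P@s['M'][:3,:3].T+s['M'][:3,3];W[d<=0]=np.nan;return W
def pt(s,u,v): return cloud(s)[int(v),int(u)]
E
python3 - <<'E'
from h import *
print(robot.get_obs())
for n in ['scene','side','wrist']:
    s=snap(n,n+'0');print(n,s['M'].round(3).tolist(),s['mtx'])
E
```

```text
{'time': 0.0, 'joint_positions': array([-1.03094660e-01,  8.79651838e-02,  1.37224128e+00, -3.93608020e-05,
        1.68355318e+00, -1.03129008e-01]), 'qvel': array([-0.00088314, -0.00025807,  0.0005388 , -0.00065024,  0.00024447,
        0.00091074]), 'joint_torque': array([ 1.28542815e-03, -3.40182602e+01, -3.02423716e+01,  7.18220207e-02,
        3.29729996e-02, -1.13141955e-04]), 'tool_pos': array([5.49515160e-01, 3.55584908e-05, 2.26305115e-01]), 'ee_rot': array([-3.13943315e+00, -1.84171046e-04,  1.57082609e+00]), 'wrist_force': array([ 0.05490026, -1.20025827,  0.53261549]), 'wrist_torque': array([-0.04247825, -0.00913556,  0.02354041]), 'width': 0.09431682769882832}
scene [[0.695, 0.549, -0.465, 1.064], [0.719, -0.519, 0.463, -0.475], [0.013, -0.656, -0.755, 0.841], [0.0, 0.0, 0.0, 1.0]] [[411.89580422   0.         281.21182501]
 [  0.         411.89580422 201.88510139]
 [  0.           0.           1.        ]]
side [[0.757, -0.408, 0.511, 0.117], [-0.653, -0.457, 0.603, -0.528], [-0.013, -0.79, -0.613, 0.621], [0.0, 0.0, 0.0, 1.0]] [[384.32580239   0.         281.85914738]
 [  0.         384.32580239 204.90305959]
 [  0.           0.           1.        ]]
wrist [[1.0, 0.0, -0.001, 0.55], [0.0, -0.961, -0.275, 0.08], [-0.001, 0.275, -0.961, 0.384], [0.0, 0.0, 0.0, 1.0]] [[347.49899953   0.         280.68513353]
 [  0.         347.49899953 207.80186261]
 [  0.           0.           1.        ]]
```

View pics/scene0.png

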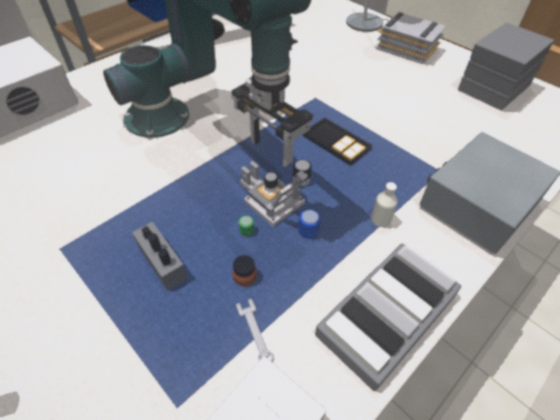

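View pics/side0.png

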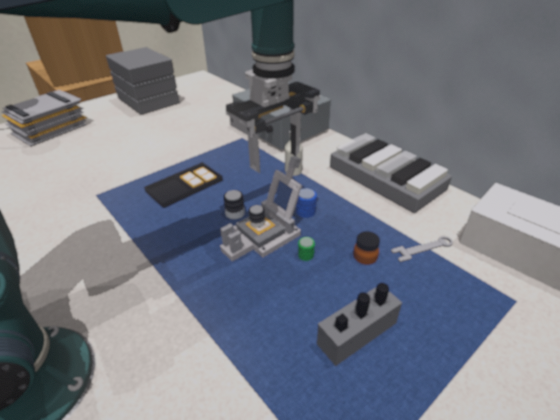

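View pics/wrist0.png

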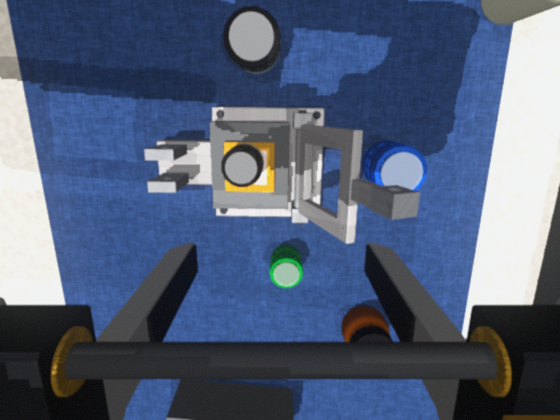

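Wrist view: the fixture has its fork at (175,165), the package loupe at (242,165) and the leaf at (345,185). Loupe-like things are the one on the package (242,165, black, small), a bigger black one on the bench (252,40), a blue one (397,168) and a green one (286,265). Blue and green are excluded, and the smaller of the other two is the one on the package, so that's the one I want. Next I'll check it in an enlarged crop and measure.

Run:
```python
from h import *
s=snap('wrist');im=s['image'][:,:,::-1]
cv2.imwrite('pics/w0c.png',cv2.resize(im[0:300,130:430],None,fx=2,fy=2,interpolation=cv2.INTER_CUBIC))
W=cloud(s)
for u,v in [(242,165),(252,40),(397,168),(286,265),(158,155),(158,186),(225,113),(320,113),(222,211),(310,212),(260,185),(345,185),(400,200),(30,250),(200,400)]: print(u,v,W[v,u].round(4))
s=snap('scene')
im=s['image'][:,:,::-1]
cv2.imwrite('pics/s0c.png',cv2.resize(im[110:300,120:320],None,fx=3,fy=3,interpolation=cv2.INTER_CUBIC))
W=cloud(s)
for u,v in [(271,180),(303,167),(147,233),(155,241),(165,255),(341,140)]: print('sc',u,v,W[v,u].round(4))
s=snap('side');im=s['image'][:,:,::-1]
cv2.imwrite('pics/d0c.png',cv2.resize(im[150:350,130:400],None,fx=2.9,fy=2.9,interpolation=cv2.INTER_CUBIC))
W=cloud(s)
for u,v in [(257,212),(341,322),(363,300),(382,290),(165,190)]: print('sd',u,v,W[v,u].round(4))
```

```text
242 165 [0.5158 0.0327 0.0814]
252 40 [0.525  0.1368 0.058 ]
397 168 [0.659  0.0264 0.0596]
286 265 [ 0.5553 -0.0812  0.0429]
158 155 [0.4376 0.0394 0.066 ]
158 186 [0.4347 0.0104 0.0657]
225 113 [0.4928 0.0758 0.0174]
320 113 [0.5894 0.0758 0.0193]
222 211 [ 0.4854 -0.0277  0.0196]
310 212 [ 0.5766 -0.0113  0.078 ]
260 185 [0.5288 0.0061 0.0415]
345 185 [0.5979 0.0251 0.1292]
400 200 [0.6229 0.0263 0.1781]
30 250 [ 0.2508 -0.0819  0.0003]
200 400 [ 0.4492 -0.2685  0.0345]
sc 271 180 [0.525  0.0235 0.0811]
sc 303 167 [0.5326 0.1354 0.0582]
sc 147 233 [ 0.4503 -0.296   0.0769]
sc 155 241 [ 0.4971 -0.2997  0.0967]
sc 165 255 [ 0.5452 -0.3051  0.0995]
sc 341 140 [0.5012 0.3387 0.0154]
sd 257 212 [0.5067 0.0198 0.0832]
sd 341 322 [ 0.4318 -0.2997  0.0852]
sd 363 300 [ 0.4781 -0.304   0.1067]
sd 382 290 [ 0.5233 -0.309   0.1005]
sd 165 190 [0.4316 0.344  0.0067]
```

View pics/w0c.png

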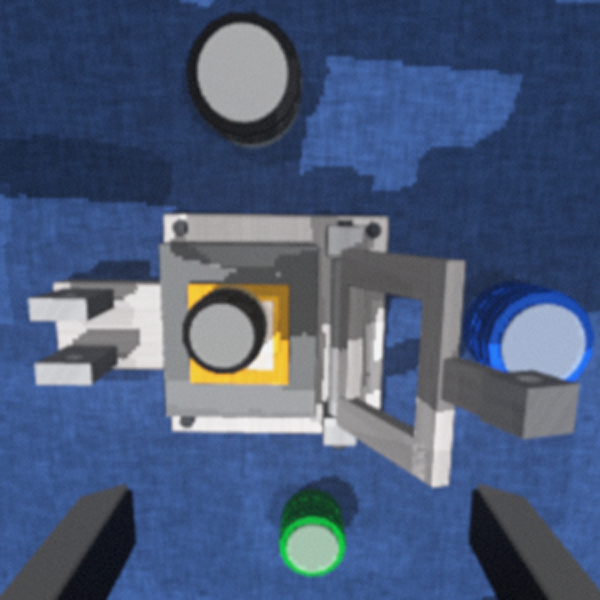

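View pics/s0c.png

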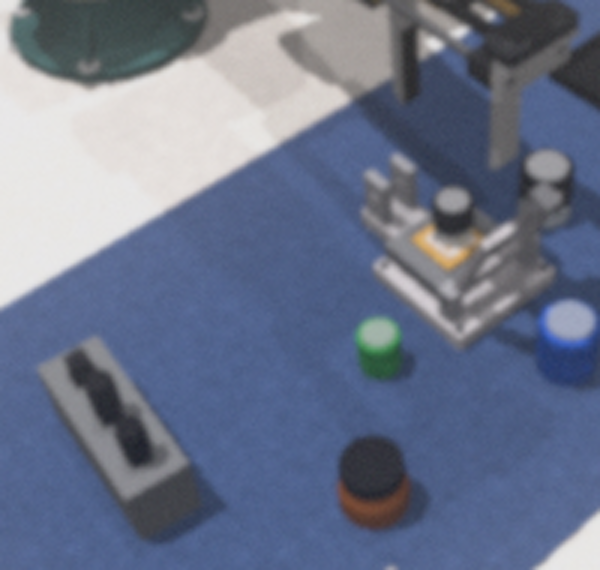

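View pics/d0c.png

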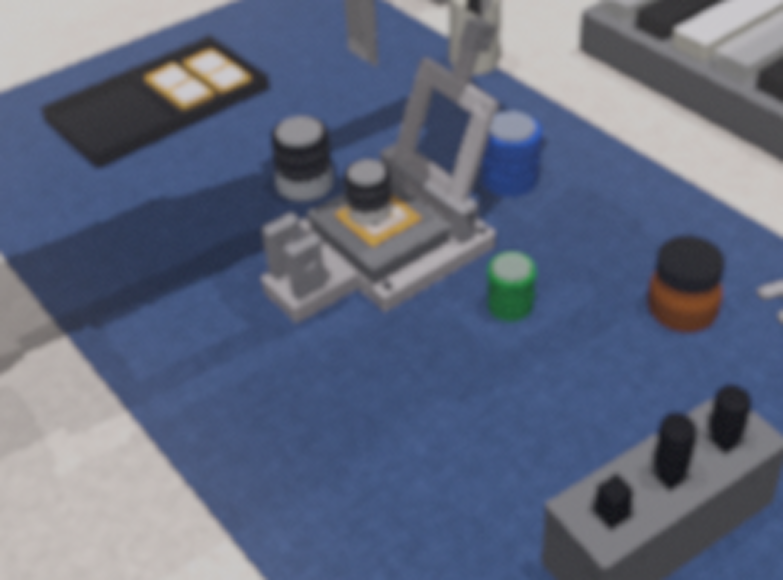

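The crop confirms it: the package loupe (crop 222,337) is the smaller black one. The lock pin is the square, shortest handle, at the -x end of the stand (side view 341,322). Next come the fixture yaw, loupe centre, tray and stand.

Run:
```python
from h import *
s=snap('wrist')
g=s['image'].astype(int)
def top(s,box,lo):
    u0,v0,u1,v1=box;h=s['image'][v0:v1,u0:u1].astype(int)
    m=((h.min(-1)>lo)&(h.max(-1)-h.min(-1)<25)).astype(np.uint8)
    n,l,st,c=cv2.connectedComponentsWithStats(m);i=1+st[1:,4].argmax()
    return c[i]+[u0,v0],st[i]
c,st=top(s,(222,144,262,186),110);print('loupe glass',c,st,ray(s,*c,.082))
W=cloud(s)
m=(W[...,2]>.076)&(W[...,2]<.088)&(W[...,0]<.55)&(W[...,0]>.48)&(abs(W[...,1]-.03)<.04)
print('loupe cloud',np.nanmedian(W[m],0),W[m].min(0),W[m].max(0))
for p in [(212,108),(324,108),(216,216)]: print('base',ray(s,*p,.018).round(4))
m=(W[...,2]>.060)&(W[...,2]<.072)&(W[...,0]<.48)&(abs(W[...,1]-.03)<.05)
n,l,st,c=cv2.connectedComponentsWithStats(m.astype(np.uint8))
for i in range(1,n):
    if st[i,4]>30: q=W[l==i];print('ear',st[i],cv2.minAreaRect(q[:,:2].astype(np.float32)),q.mean(0).round(4))
m=((W[...,2]>.075)|(W[...,2]>.1))&(W[...,0]>.56)
q=W[m&(abs(W[...,1]-.025)<.06)&(W[...,2]<.2)]
# leaf line fit x vs z
q=q[(q[:,2]>.07)&(q[:,2]<.16)];print('leaf fit',np.polyfit(q[:,2],q[:,0],1))
for nm in ['scene','side']:
    s=snap(nm);W=cloud(s);hs=s['image'].astype(int)
    m=(hs.max(-1)<60)&(W[...,1]>.2)&(W[...,1]<.5)&(W[...,0]>.25)&(W[...,0]<.7)&(W[...,2]<.03)&(W[...,2]>.01)
    q=W[m][:,:2].astype(np.float32);print(nm,'tray',m.sum(),cv2.minAreaRect(q),q.min(0),q.max(0))
    m=(W[...,2]>.056)&(W[...,2]<.067)&(W[...,1]<-.2)&(W[...,1]>-.4)&(W[...,0]>.3)&(W[...,0]<.65)
    q=W[m][:,:2].astype(np.float32);print(nm,'stand',m.sum(),cv2.minAreaRect(q))
    m=(W[...,2]>.078)&(W[...,2]<.12)&(W[...,1]<-.2)&(W[...,1]>-.4)&(W[...,0]>.3)&(W[...,0]<.65)
    n,l,st,c=cv2.connectedComponentsWithStats(m.astype(np.uint8))
    for i in range(1,n):
        if st[i,4]>5: print(' handle',st[i],W[l==i].mean(0).round(4),W[l==i].max(0).round(4))
    m=(W[...,2]>.077)&(W[...,2]<.088)&(W[...,0]<.56)&(W[...,0]>.48)&(abs(W[...,1]-.03)<.04)
    print('loupe',W[m].mean(0),W[m].min(0),W[m].max(0))
```

```text
loupe glass [240.14691358 167.39506173] [  3   8  32  32 810] [0.5144137  0.03054668 0.082     ]
loupe cloud [0.51488746 0.03181234 0.08206263] [0.49712341 0.0131723  0.07619492] [0.53245108 0.04889179 0.08532743]
base [0.4803 0.0807 0.018 ]
base [0.5939 0.0807 0.018 ]
base [ 0.4785 -0.0341  0.018 ]
ear [144 148  31  12 366] ((0.4381423890590668, 0.040421273559331894), (0.010013963095843792, 0.02620556205511093), 88.85769653320312) [0.4389 0.0407 0.0657]
ear [147 180  31  12 353] ((0.4378852844238281, 0.010425128042697906), (0.010061678476631641, 0.026732148602604866), 89.79485321044922) [0.4384 0.0108 0.0658]
leaf fit [0.44795173 0.54200739]
scene tray 183 ((0.49033433198928833, 0.3315633535385132), (0.18893781304359436, 0.10580207407474518), 1.31798255443573) [0.39519033 0.27685344] [0.58559585 0.3836716 ]
scene stand 937 ((0.5369036793708801, -0.285359263420105), (0.25988924503326416, 0.10336723178625107), 16.155162811279297)
 handle [141 225  10   9  52] [ 0.4445 -0.2942  0.0836] [ 0.4523 -0.2858  0.0869]
 handle [148 233  12  15 138] [ 0.4935 -0.3002  0.0985] [ 0.5009 -0.2879  0.1094]
 handle [158 248  12  14 123] [ 0.5383 -0.3047  0.095 ] [ 0.5467 -0.2921  0.1027]
loupe [0.51756945 0.0293378  0.08228543] [0.49722028 0.01395135 0.0770778 ] [0.53430967 0.04926077 0.08723195]
side tray 389 ((0.48288866877555847, 0.33138978481292725), (0.18809255957603455, 0.10935104638338089), 1.8701578378677368) [0.3883322  0.27730545] [0.5771587  0.38783875]
side stand 1761 ((0.534487247467041, -0.2850855886936188), (0.2626292109489441, 0.10343316197395325), 16.1781005859375)
 handle [375 282  14  19 206] [ 0.526  -0.3066  0.0946] [ 0.5396 -0.2946  0.1037]
 handle [355 292  15  21 244] [ 0.4801 -0.3018  0.0987] [ 0.4938 -0.2896  0.1095]
 handle [335 313  13  13 105] [ 0.4372 -0.2953  0.0841] [ 0.4469 -0.2859  0.0872]
loupe [0.50889501 0.02740336 0.0826563 ] [0.49333122 0.0125274  0.07712919] [0.52930999 0.04694667 0.08640472]
```

```bash
python3 -m inch '[{"linear":[-0.345,0.31,0],"twist":0.5,"gripper":1},{"linear":[-0.345,0.31,0],"twist":1,"gripper":1},{"linear":[-0.345,0.31,0],"twist":1,"gripper":1},{"linear":[-0.345,0.31,0],"twist":1,"gripper":1},{"linear":[-0.345,0.31,0],"twist":1,"gripper":1},{"linear":[-0.345,0.31,0],"twist":1,"gripper":1},{"linear":[-0.345,0.31,0],"twist":1,"gripper":1},{"linear":[-0.345,0.31,0],"twist":1,"gripper":1},{"linear":[-0.345,0.31,0],"twist":1,"gripper":1}]'
python3 -m inch '[{"linear":[0,0,0],"twist":0.5,"gripper":1},{"linear":[0,0,0],"twist":0.5,"gripper":1},{"linear":[0,0,0],"twist":0.5,"gripper":1},{"linear":[0,0,0],"twist":0.5,"gripper":1},{"linear":[0,0,0],"twist":0.5,"gripper":1},{"linear":[0,0,0],"twist":0.5,"gripper":1}]'
python3 - <<'E'
from h import *
s=snap('wrist','w1');W=cloud(s)
m=(W[...,2]>.077)&(W[...,2]<.088)&(abs(W[...,0]-.515)<.03)&(abs(W[...,1]-.03)<.04)
print(W[m].mean(0),W[m].min(0),W[m].max(0),robot.get_obs()['joint_positions'])
E
```

```text
time: 1.2
tool_pos: [0.5155, 0.031, 0.2276]
ee_rot: [3.141, 0.0, 2.623]
wrist_force: [-0.2, 0.3, 0.4]
width: 0.0941
time: 1.7
tool_pos: [0.5155, 0.031, 0.2276]
ee_rot: [3.141, 0.0, 3.14]
wrist_force: [0.0, -0.2, 0.2]
width: 0.0939
[0.51315831 0.03040505 0.08188575] [0.49610889 0.0130868  0.07724903] [0.53215221 0.04778753 0.08508849] [-4.98243817e-02  1.21748783e-02  1.44892009e+00  7.48421336e-05
  1.68041379e+00 -1.61800329e+00]
```

View pics/w1.png

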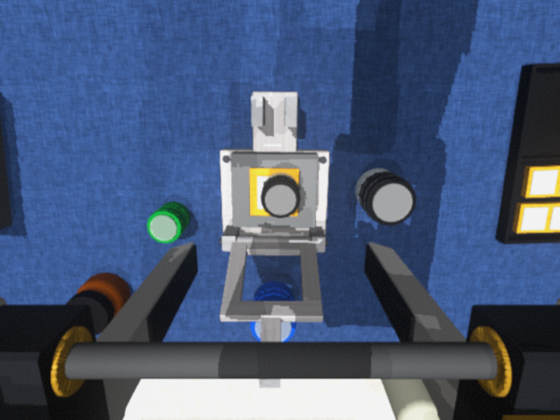

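The package loupe is at (281,197) in this view, world (0.514, 0.0305), centred between the jaws. Descending.

```bash
python3 -m inch '[{"linear":[-0.01,0,-0.4],"twist":0,"gripper":1},{"linear":[-0.01,0,-0.8],"twist":0,"gripper":1},{"linear":[-0.01,0,-1],"twist":0,"gripper":1},{"linear":[-0.01,0,-1],"twist":0,"gripper":1}]'
python3 -m inch '[{"linear":[0,0,-0.3],"twist":0,"gripper":0.8},{"linear":[0,0,-0.57],"twist":0,"gripper":0.6},{"linear":[0,0,-0.57],"twist":0,"gripper":0.2},{"linear":[0,0,-0.57],"twist":0,"gripper":0.2},{"linear":[0,0,-0.57],"twist":0,"gripper":0.2},{"linear":[0,0,-0.57],"twist":0,"gripper":0.2},{"linear":[0,0,-0.57],"twist":0,"gripper":0.2}]'
```

```text
time: 2.08
tool_pos: [0.5106, 0.0312, 0.1214]
ee_rot: [3.141, -0.012, 3.139]
wrist_force: [-0.2, 0.8, -0.7]
width: 0.0941
time: 2.67
tool_pos: [0.5161, 0.0309, 0.073]
ee_rot: [-3.141, 0.004, 3.141]
wrist_force: [0.0, -0.9, -0.7]
width: 0.0511
```

```bash
python3 -m inch '[{"linear":[0,0,0],"twist":0,"gripper":0.2},{"linear":[0,0,0],"twist":0,"gripper":0.2},{"linear":[0,0,0],"twist":0,"gripper":0.2},{"linear":[0,0,0],"twist":0,"gripper":0.2},{"linear":[0,0,0],"twist":0,"gripper":0.2},{"linear":[0,0,0],"twist":0,"gripper":0.2}]'
```

```text
time: 3.17
tool_pos: [0.5151, 0.031, 0.0714]
ee_rot: [3.142, 0.002, -3.142]
wrist_force: [-1.6, 0.7, 5.6]
width: 0.0357
```

```bash
python3 -m inch '[{"linear":[0,0,0.2],"twist":0,"gripper":0.2},{"linear":[0,0,0.6],"twist":0,"gripper":0.2},{"linear":[0,0,1],"twist":0,"gripper":0.2},{"linear":[0,0,1],"twist":0,"gripper":0.2},{"linear":[0,0,1],"twist":0,"gripper":0.2}]'
python3 -m inch '[{"linear":[-0.1,0.25,0],"twist":0,"gripper":0.2},{"linear":[-0.2,0.6,0],"twist":0,"gripper":0.2},{"linear":[-0.3,1,0],"twist":0,"gripper":0.2},{"linear":[-0.35,1,0],"twist":0,"gripper":0.2}]'
python3 -m inch '[{"linear":[-0.1,0.4,0],"twist":0,"gripper":0.2},{"linear":[-0.2,0.8,0],"twist":0,"gripper":0.2},{"linear":[-0.3,1,0],"twist":0,"gripper":0.2},{"linear":[-0.3,1,0],"twist":0,"gripper":0.2},{"linear":[-0.3,1,0],"twist":0,"gripper":0.2}]'
python3 - <<'E'
from h import *
s=snap('wrist','w2');W=cloud(s);hs=s['image'].astype(int)
m=(hs.max(-1)<60)&(W[...,1]>.2)&(W[...,1]<.5)&(W[...,0]>.25)&(W[...,0]<.7)&(W[...,2]<.022)&(W[...,2]>.014)
q=W[m][:,:2].astype(np.float32);print('tray',m.sum(),cv2.minAreaRect(q),q.min(0),q.max(0))
E
```

```text
time: 3.58
tool_pos: [0.5161, 0.0309, 0.1732]
ee_rot: [-3.141, 0.006, -3.142]
wrist_force: [0.4, 0.6, -0.5]
width: 0.0358
time: 3.92
tool_pos: [0.4767, 0.1363, 0.1678]
ee_rot: [3.138, -0.005, -3.135]
wrist_force: [0.2, 0.3, -0.0]
width: 0.0357
time: 4.33
tool_pos: [0.4482, 0.2311, 0.1683]
ee_rot: [-3.14, -0.003, -3.139]
wrist_force: [-0.4, -0.4, -0.5]
width: 0.0358
tray 2587 ((0.47436875104904175, 0.3323022425174713), (0.16511645913124084, 0.10426506400108337), 1.4128355979919434) [0.3911289  0.27826935] [0.5557128  0.38620517]
```

View pics/w2.png

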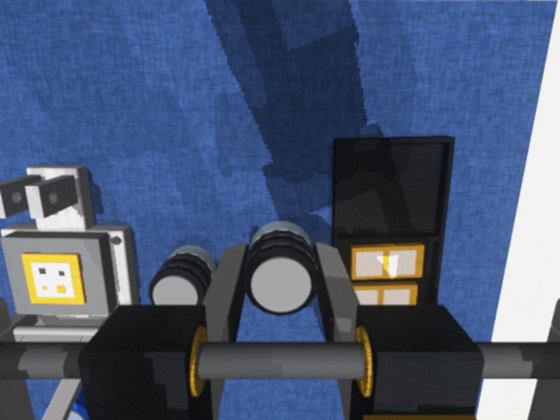

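The loupe is held at (281,280) and the tray bay is empty at (390,190), with its centre near (0.440, 0.331). Moving over it and lowering.

```bash
python3 -m inch '[{"linear":[-0.04,0.4,0],"twist":0,"gripper":0.2},{"linear":[-0.09,0.8,0],"twist":0,"gripper":0.2},{"linear":[-0.09,1,0],"twist":0,"gripper":0.2},{"linear":[-0.09,1,-0.3],"twist":0,"gripper":0.2},{"linear":[-0.09,1,-0.7],"twist":0,"gripper":0.2},{"linear":[-0.09,1,-0.9],"twist":0,"gripper":0.2},{"linear":[-0.09,1,-1],"twist":0,"gripper":0.2},{"linear":[-0.09,1,-1],"twist":0,"gripper":0.2},{"linear":[-0.09,1,-1],"twist":0,"gripper":0.2}]'
python3 - <<'E'
from h import *
o=robot.get_obs();print(o['tool_pos'],o['wrist_force'])
s=snap('side','d2');cv2.imwrite('pics/d2c.png',cv2.resize(s['image'][120:240,100:300,::-1],None,fx=4,fy=4))
E
```

```text
time: 5.13
tool_pos: [0.4413, 0.3301, 0.0706]
ee_rot: [-3.141, -0.0, 3.14]
wrist_force: [0.5, -0.3, 0.2]
width: 0.0356
[0.44128799 0.33011276 0.07063523] [ 0.45556607 -0.27485037  0.23228585]
```

View pics/d2c.png

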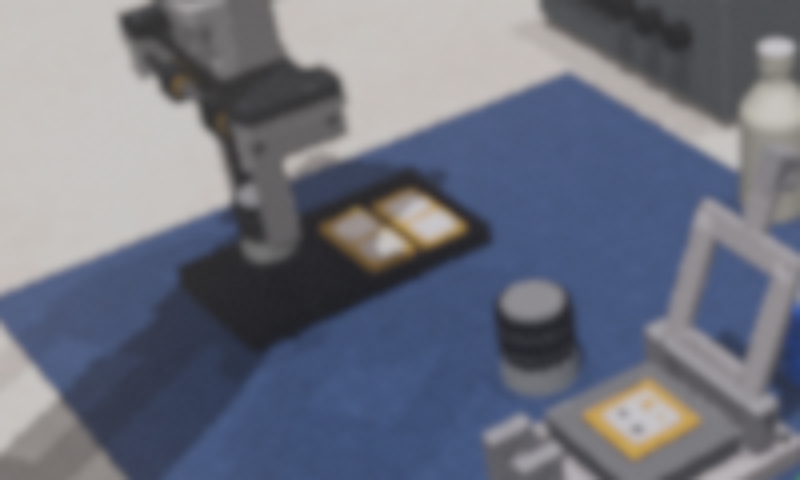

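The loupe hangs over the empty bay at crop (268,245). Lowering the last 35 mm gently.

```bash
python3 -m inch '[{"linear":[0,0,-0.15],"twist":0,"gripper":0.2},{"linear":[0,0,-0.25],"twist":0,"gripper":0.2},{"linear":[0,0,-0.31],"twist":0,"gripper":0.2},{"linear":[0,0,-0.33],"twist":0,"gripper":0.2},{"linear":[0,0,-0.34],"twist":0,"gripper":0.2},{"linear":[0,0,-0.35],"twist":0,"gripper":0.2},{"linear":[0,0,-0.35],"twist":0,"gripper":0.2},{"linear":[0,0,-0.35],"twist":0,"gripper":0.2}]'
```

```text
time: 5.85
tool_pos: [0.4408, 0.3312, 0.036]
ee_rot: [3.141, 0.001, -3.141]
wrist_force: [-0.5, -0.3, -0.5]
width: 0.0354
```

```bash
python3 -m inch '[{"linear":[0,0,-0.01],"twist":0,"gripper":0.2},{"linear":[0,0,-0.02],"twist":0,"gripper":0.2},{"linear":[0,0,-0.02],"twist":0,"gripper":0.2},{"linear":[0,0,-0.02],"twist":0,"gripper":0.2}]'
```

```text
time: 6.18
tool_pos: [0.441, 0.3313, 0.0355]
ee_rot: [3.141, 0.001, -3.141]
wrist_force: [-1.9, -1.2, 6.9]
width: 0.0356
```

Contact at 6.9 N: the loupe stands on the floor. Opening a little, then rising.

```bash
python3 -m inch '[{"linear":[0,0,0.01],"twist":0,"gripper":0.55},{"linear":[0,0,0.01],"twist":0,"gripper":0.55},{"linear":[0,0,0.01],"twist":0,"gripper":0.55},{"linear":[0,0,0.01],"twist":0,"gripper":0.55},{"linear":[0,0,0.01],"twist":0,"gripper":0.55}]'
python3 -m inch '[{"linear":[0,0,0.1],"twist":0,"gripper":0.55},{"linear":[0,0,0.4],"twist":0,"gripper":0.55},{"linear":[0,0,0.8],"twist":0,"gripper":0.55},{"linear":[0,0,1],"twist":0,"gripper":0.55},{"linear":[0,0,1],"twist":0,"gripper":0.55}]'
python3 - <<'E'
from h import *
s=snap('side','d3');cv2.imwrite('pics/d3c.png',cv2.resize(s['image'][120:240,100:300,::-1],None,fx=4,fy=4))
E
```

```text
time: 6.6
tool_pos: [0.4404, 0.3309, 0.0342]
ee_rot: [-3.141, -0.0, 3.142]
wrist_force: [-0.5, -0.4, -0.7]
width: 0.0513
time: 7.02
tool_pos: [0.4437, 0.333, 0.142]
ee_rot: [3.135, 0.011, -3.142]
wrist_force: [0.2, 0.4, 0.5]
width: 0.0517
```

View pics/d3c.png

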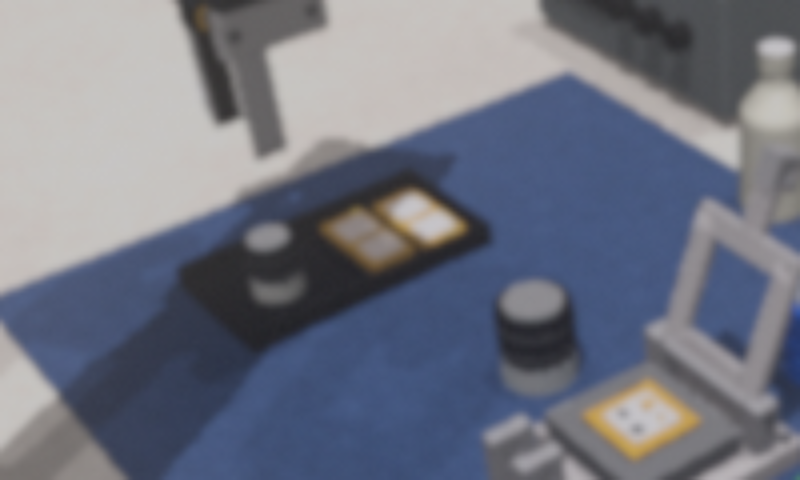

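The loupe stands upright in the bay at crop (270,265), and the carriers are untouched. Next is the leaf: rise and go round behind it with the fingers shut.

```bash
python3 -m inch '[{"linear":[0,0,0.4],"twist":0,"gripper":0.2},{"linear":[0,0,0.8],"twist":0,"gripper":0},{"linear":[0.2,-0.2,1],"twist":0,"gripper":0},{"linear":[0.4,-0.4,1],"twist":0,"gripper":0},{"linear":[0.7,-0.7,1],"twist":0,"gripper":0},{"linear":[1,-1,1],"twist":0,"gripper":0},{"linear":[1,-1,1],"twist":0,"gripper":0}]'
python3 -m inch '[{"linear":[0.4,-0.2,0],"twist":0,"gripper":0},{"linear":[0.8,-0.4,0],"twist":0,"gripper":0},{"linear":[1,-0.7,0],"twist":0,"gripper":0},{"linear":[1,-1,0],"twist":0,"gripper":0},{"linear":[1,-1,0],"twist":0,"gripper":0}]'
python3 -m inch '[{"linear":[0.3,-0.4,0],"twist":0,"gripper":0},{"linear":[0.6,-0.8,0],"twist":0,"gripper":0},{"linear":[0.6,-1,0],"twist":0,"gripper":0},{"linear":[0.6,-1,0],"twist":0,"gripper":0},{"linear":[0.6,-1,0],"twist":0,"gripper":0}]'
python3 - <<'E'
from h import *
s=snap('wrist','w4');W=cloud(s)
m=(W[...,2]>.065)&(W[...,2]<.24)&(W[...,0]>.55)&(W[...,0]<.66)&(abs(W[...,1]-.025)<.05)
q=W[m];print(q.max(0),q.min(0));q=q[(q[:,2]<.14)];print('leaf fit',np.polyfit(q[:,2],q[:,0],1))
t=W[m&(W[...,2]>.15)];print('tongue',t.mean(0),t.min(0),t.max(0))
m=(W[...,2]>.060)&(W[...,2]<.072)&(W[...,0]<.48)&(W[...,0]>.4)&(abs(W[...,1]-.03)<.05)
n,l,st,c=cv2.connectedComponentsWithStats(m.astype(np.uint8))
for i in range(1,n):
    if st[i,4]>30: q=W[l==i];print('ear',st[i],cv2.minAreaRect(q[:,:2].astype(np.float32)))
snap('scene','s4');snap('side','d4')
E
```

```text
time: 7.65
tool_pos: [0.5438, 0.2255, 0.2318]
ee_rot: [-3.137, -0.002, 3.135]
wrist_force: [-1.3, 0.2, 0.1]
width: 0.0082
time: 8.07
tool_pos: [0.6411, 0.1254, 0.231]
ee_rot: [-3.138, -0.006, 3.135]
wrist_force: [0.4, -0.3, 0.0]
width: 0.0006
time: 8.48
tool_pos: [0.7001, 0.0298, 0.2321]
ee_rot: [3.141, -0.004, 3.139]
wrist_force: [0.7, 0.5, 0.7]
width: 0.0007
[0.63618741 0.0656783  0.18101845] [ 0.57185163 -0.02041931  0.06502459]
leaf fit [0.45201234 0.54192819]
tongue [0.6224213  0.02241775 0.17349188] [0.60745444 0.01426859 0.15016649] [0.63618741 0.03028495 0.18101845]
```

View pics/w4.png

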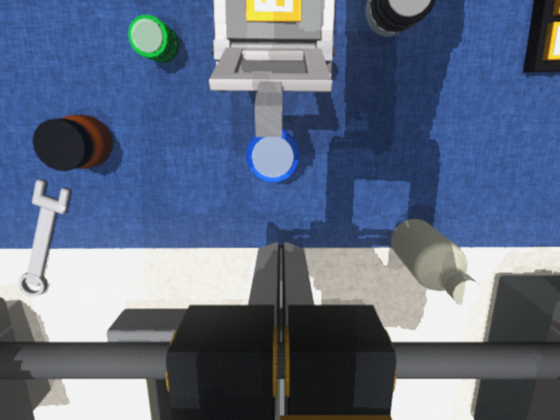

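View pics/d4.png

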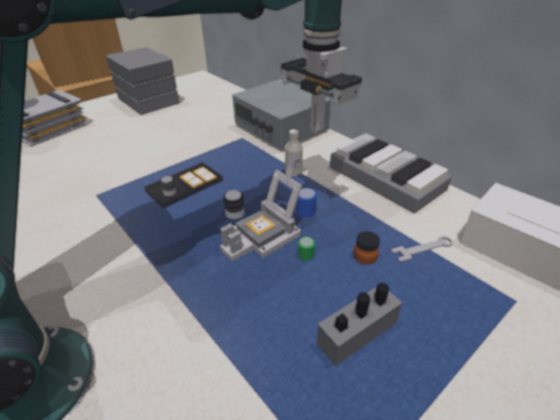

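Gripper is behind the leaf, with the tongue at (270,110), y≈0.023. The way down at (0.70, 0.024) is clear: the blue loupe (272,155) is only 60 mm tall and the fingertips will stop at 130 mm.

```bash
python3 -m inch '[{"linear":[0,-0.07,-0.4],"twist":0,"gripper":0},{"linear":[0,-0.07,-0.8],"twist":0,"gripper":0},{"linear":[0,-0.07,-0.8],"twist":0,"gripper":0},{"linear":[-0.2,-0.07,-0.8],"twist":0,"gripper":0},{"linear":[-0.4,-0.07,-0.8],"twist":0,"gripper":0},{"linear":[-0.4,-0.07,-0.8],"twist":0,"gripper":0}]'
python3 -m inch '[{"linear":[-0.15,0,0],"twist":0,"gripper":0},{"linear":[-0.3,0,0],"twist":0,"gripper":0},{"linear":[-0.45,0,0],"twist":0,"gripper":0},{"linear":[-0.6,0,0],"twist":0,"gripper":0},{"linear":[-0.8,0,0],"twist":0,"gripper":0},{"linear":[-0.8,0,0],"twist":0,"gripper":0}]'
python3 - <<'E'
from h import *
s=snap('side','d5');cv2.imwrite('pics/d5c.png',cv2.resize(s['image'][60:270,180:400,::-1],None,fx=2.8,fy=2.8))
E
```

```text
time: 9.13
tool_pos: [0.6582, 0.0258, 0.1565]
ee_rot: [3.141, -0.001, -3.139]
wrist_force: [0.5, 0.6, -0.5]
width: 0.0006
time: 9.63
tool_pos: [0.5803, 0.0251, 0.1581]
ee_rot: [3.142, 0.005, -3.14]
wrist_force: [0.9, 0.5, 0.0]
width: 0.0004
```

View pics/d5c.png

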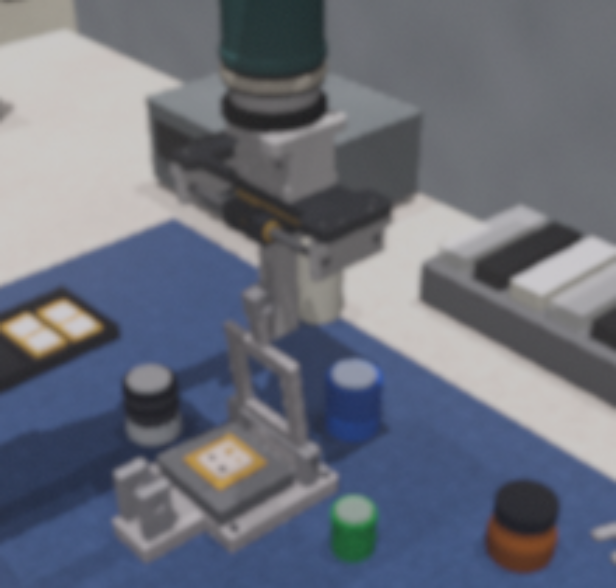

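The leaf is upright, with the fingers at its front bar. Following the arc down.

```bash
python3 -m inch '[{"linear":[-0.16,0,-0.05],"twist":0,"gripper":0},{"linear":[-0.33,0,-0.1],"twist":0,"gripper":0},{"linear":[-0.46,0,-0.17],"twist":0,"gripper":0},{"linear":[-0.58,0,-0.24],"twist":0,"gripper":0},{"linear":[-0.67,0,-0.33],"twist":0,"gripper":0},{"linear":[-0.75,0,-0.42],"twist":0,"gripper":0},{"linear":[-0.81,0,-0.53],"twist":0,"gripper":0},{"linear":[-0.86,0,-0.65],"twist":0,"gripper":0},{"linear":[-0.86,0,-0.65],"twist":0,"gripper":0}]'
python3 - <<'E'
from h import *
s=snap('side','d6');cv2.imwrite('pics/d6c.png',cv2.resize(s['image'][60:270,180:400,::-1],None,fx=2.8,fy=2.8))
E
```

```text
time: 10.43
tool_pos: [0.4948, 0.0245, 0.0889]
ee_rot: [3.141, -0.001, -3.141]
wrist_force: [0.1, -0.1, 0.1]
width: 0.0007
```

View pics/d6c.png

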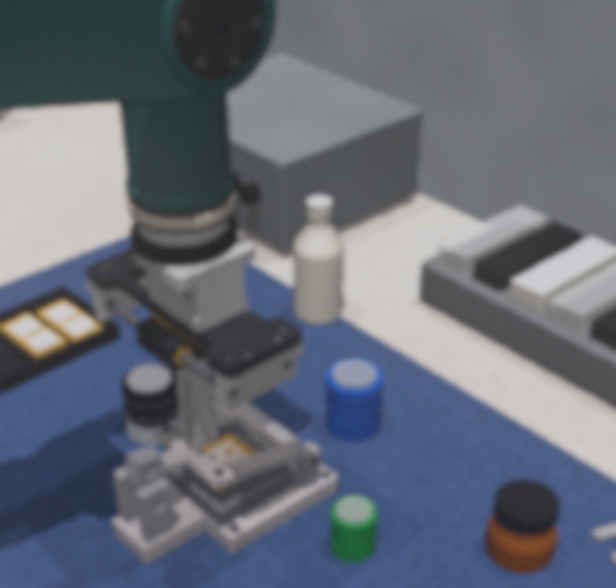

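```bash
python3 -m inch '[{"linear":[-0.04,0,-0.1],"twist":0,"gripper":0},{"linear":[-0.07,0,-0.15],"twist":0,"gripper":0},{"linear":[-0.1,0,-0.18],"twist":0,"gripper":0},{"linear":[-0.1,0,-0.2],"twist":0,"gripper":0},{"linear":[-0.1,0,-0.2],"twist":0,"gripper":0}]'
```

```text
time: 10.9
tool_pos: [0.4872, 0.024, 0.0721]
ee_rot: [3.142, 0.007, 3.142]
wrist_force: [2.5, 0.9, 7.2]
width: 0.0009
```

```bash
python3 -m inch '[{"linear":[0,0,-0.02],"twist":0,"gripper":0},{"linear":[0,0,-0.04],"twist":0,"gripper":0},{"linear":[0,0,-0.04],"twist":0,"gripper":0},{"linear":[0,0,-0.04],"twist":0,"gripper":0}]'
```

```text
time: 11.23
tool_pos: [0.4874, 0.024, 0.0718]
ee_rot: [-3.141, 0.008, -3.141]
wrist_force: [-5.5, -0.0, 24.2]
width: 0.0007
```

The leaf is on its stop: the press rose to 24 N with no movement, tip at 0.0498 m. Rising and going to the tool stand.

```bash
python3 -m inch '[{"linear":[0,0,0.4],"twist":0,"gripper":0},{"linear":[0,0,0.8],"twist":0,"gripper":0},{"linear":[-0.1,-0.2,1],"twist":0,"gripper":0.5},{"linear":[-0.2,-0.6,1],"twist":0,"gripper":1},{"linear":[-0.4,-1,1],"twist":-0.107,"gripper":1},{"linear":[-0.47,-1,1],"twist":-0.107,"gripper":1}]'
python3 -m inch '[{"linear":[0,-0.4,0.2],"twist":0,"gripper":1},{"linear":[0,-0.8,0.2],"twist":0,"gripper":1},{"linear":[0,-1,0.2],"twist":0,"gripper":1},{"linear":[0,-1,0.2],"twist":0,"gripper":1}]'
python3 -m inch '[{"linear":[0,-0.4,0],"twist":0,"gripper":1},{"linear":[0,-0.8,0],"twist":0,"gripper":1},{"linear":[0,-1,0],"twist":0,"gripper":1},{"linear":[0,-1.0,0],"twist":0,"gripper":1},{"linear":[0,-1,0],"twist":0,"gripper":1}]'
python3 - <<'E'
from h import *
s=snap('wrist','w7');W=cloud(s)
m=(W[...,2]>.077)&(W[...,2]<.115)&(W[...,1]<-.25)&(W[...,1]>-.36)&(W[...,0]>.38)&(W[...,0]<.62)
n,l,st,c=cv2.connectedComponentsWithStats(m.astype(np.uint8))
for i in range(1,n):
    if st[i,4]>30: q=W[l==i];zt=np.median(q[:,2]);print(st[i],q.mean(0).round(4),q.max(0).round(4),cv2.minAreaRect(q[q[:,2]>zt-.003][:,:2].astype(np.float32)))
m=(W[...,2]>.057)&(W[...,2]<.066)&(W[...,1]<-.25)&(W[...,1]>-.36)&(W[...,0]>.35)&(W[...,0]<.62)
print('stand',cv2.minAreaRect(W[m][:,:2].astype(np.float32)))
s=snap('scene','s7')
E
```

```text
time: 11.73
tool_pos: [0.4356, -0.0805, 0.1656]
ee_rot: [-3.138, -0.001, 3.021]
wrist_force: [-0.8, -0.1, 0.5]
width: 0.0239
time: 12.07
tool_pos: [0.4368, -0.1791, 0.185]
ee_rot: [-3.141, -0.002, 3.025]
wrist_force: [-0.2, 0.1, -1.2]
width: 0.0504
time: 12.48
tool_pos: [0.4372, -0.2751, 0.1845]
ee_rot: [3.139, -0.002, 3.029]
wrist_force: [-0.1, -0.1, -0.3]
width: 0.0836
[246 211  21  22 435] [ 0.4401 -0.2945  0.084 ] [ 0.4494 -0.2862  0.0864] ((0.44086119532585144, -0.29472094774246216), (0.015789663419127464, 0.015987038612365723), 82.79959106445312)
[242 261  29  41 971] [ 0.4829 -0.2988  0.1   ] [ 0.4971 -0.2886  0.1086] ((0.48639097809791565, -0.2998068034648895), (0.020795250311493874, 0.020531613379716873), 82.11426544189453)
[245 310  27  32 749] [ 0.527  -0.3036  0.0943] [ 0.5379 -0.2936  0.1024] ((0.5288136601448059, -0.3042011857032776), (0.020529186353087425, 0.01577017270028591), 82.10189056396484)
stand ((0.48713889718055725, -0.29989027976989746), (0.05188904330134392, 0.15067903697490692), 83.79505920410156)
```

View pics/w7.png

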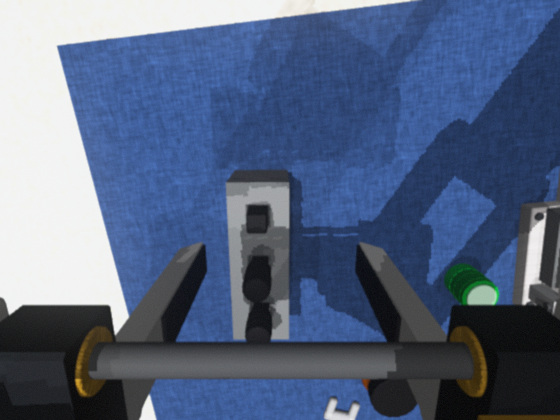

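Run:
```python
import cv2
a=cv2.imread('pics/s7.png');cv2.imwrite('pics/s7c.png',cv2.resize(a[110:300,120:320],None,fx=3,fy=3,interpolation=cv2.INTER_CUBIC))
```

```text
(no output)
```

View pics/s7c.png

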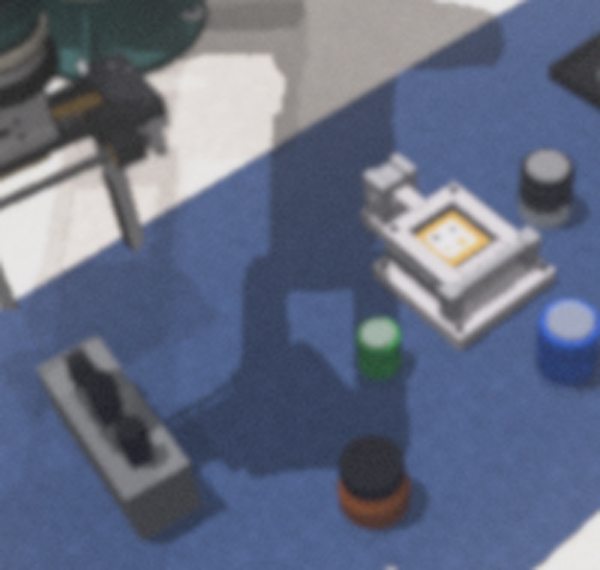

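The scene crop shows the leaf shut over the package (450,235). In the wrist view the lock pin is the square handle at (257,217), world (0.4409, -0.2947), top about 84 mm. The two taller round ones at (257,275) and (260,320) are the drivers. This view is enlarged enough to confirm the square top. Descending.

```bash
python3 -m inch '[{"linear":[0.037,-0.19,-0.2],"twist":0,"gripper":0.7},{"linear":[0.037,-0.19,-0.6],"twist":0,"gripper":0.7},{"linear":[0.037,-0.19,-0.85],"twist":0,"gripper":0.6},{"linear":[0.037,-0.19,-0.97],"twist":0,"gripper":0.5},{"linear":[0.037,-0.19,-0.97],"twist":0,"gripper":0.4},{"linear":[0.037,-0.19,-0.97],"twist":0,"gripper":0.35}]'
```

```text
time: 13.08
tool_pos: [0.4416, -0.294, 0.0889]
ee_rot: [3.141, -0.0, 3.031]
wrist_force: [0.6, 0.0, 1.6]
width: 0.0576
```

Run:
```python
from h import *
o=robot.get_obs();print(o['tool_pos'],o['ee_rot'])
s=snap('wrist','w8')
```

```text
[ 0.44156604 -0.29395878  0.08893744] [ 3.14118705e+00 -7.52626532e-05  3.03110944e+00]
```

View pics/w8.png

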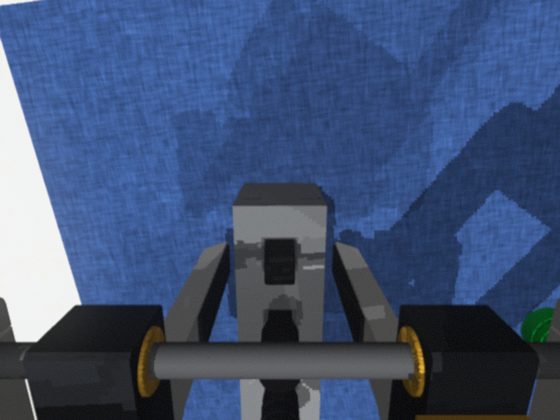

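The pin's handle (280,260) sits centred between the jaws. Closing.

```bash
python3 -m inch '[{"linear":[0,0,-0.02],"twist":0,"gripper":0.1},{"linear":[0,0,-0.02],"twist":0,"gripper":0.05},{"linear":[0,0,-0.02],"twist":0,"gripper":0.05},{"linear":[0,0,-0.02],"twist":0,"gripper":0.05},{"linear":[0,0,-0.02],"twist":0,"gripper":0.05},{"linear":[0,0,-0.02],"twist":0,"gripper":0.05},{"linear":[0,0,-0.02],"twist":0,"gripper":0.05},{"linear":[0,0,-0.02],"twist":0,"gripper":0.05},{"linear":[0,0,-0.02],"twist":0,"gripper":0.05},{"linear":[0,0,-0.02],"twist":0,"gripper":0.05}]'
python3 -m inch '[{"linear":[0,0,0.2],"twist":0,"gripper":0.05},{"linear":[0,0,0.5],"twist":0,"gripper":0.05},{"linear":[0,0,0.8],"twist":0,"gripper":0.05},{"linear":[0,0,0.8],"twist":0,"gripper":0.05}]'
```

```text
time: 13.97
tool_pos: [0.4414, -0.2952, 0.0869]
ee_rot: [-3.141, 0.0, 3.03]
wrist_force: [0.2, 0.3, 3.0]
width: 0.0159
time: 14.3
tool_pos: [0.4438, -0.2971, 0.1731]
ee_rot: [-3.135, 0.01, 3.03]
wrist_force: [1.4, -0.5, 1.6]
width: 0.016
```

The pin is held (16 mm) and lifted clear. Carrying it to the free bench beside the fork and turning the jaws to fixture x.

```bash
python3 -m inch '[{"linear":[0,0.3,0],"twist":0,"gripper":0.05},{"linear":[0,0.6,0],"twist":0,"gripper":0.05},{"linear":[0,0.9,0],"twist":-0.1,"gripper":0.05},{"linear":[0,1,0],"twist":-0.2,"gripper":0.05},{"linear":[0,1,0],"twist":-0.3,"gripper":0.05},{"linear":[0,1,0],"twist":-0.4,"gripper":0.05},{"linear":[0,1,0],"twist":-0.5,"gripper":0.05},{"linear":[0,1,0],"twist":-0.6,"gripper":0.05},{"linear":[0,1,0],"twist":-0.7,"gripper":0.05},{"linear":[0,1,0],"twist":-0.7,"gripper":0.05}]'
python3 -m inch '[{"linear":[0,0.3,0],"twist":-0.1,"gripper":0.05},{"linear":[0,0.6,0],"twist":-0.2,"gripper":0.05},{"linear":[-0.03,0.9,0],"twist":-0.3,"gripper":0.05},{"linear":[-0.03,1,-0.2],"twist":-0.4,"gripper":0.05},{"linear":[-0.03,1,-0.4],"twist":-0.5,"gripper":0.05},{"linear":[-0.03,1,-0.5],"twist":-0.6,"gripper":0.05},{"linear":[-0.03,1,-0.5],"twist":-0.7,"gripper":0.05},{"linear":[-0.03,1,-0.5],"twist":-0.702,"gripper":0.05},{"linear":[-0.03,1,-0.5],"twist":-0.702,"gripper":0.05},{"linear":[-0.03,1,-0.5],"twist":-0.702,"gripper":0.05}]'
python3 - <<'E'
from h import *
s=snap('wrist','w9')
s=snap('side','d9');cv2.imwrite('pics/d9c.png',cv2.resize(s['image'][150:350,150:400,::-1],None,fx=3,fy=3))
E
```

```text
time: 15.13
tool_pos: [0.4408, -0.1947, 0.1653]
ee_rot: [-3.141, -0.002, 2.295]
wrist_force: [-0.1, -0.4, -0.6]
width: 0.0159
time: 15.97
tool_pos: [0.4384, -0.0951, 0.1166]
ee_rot: [3.141, 0.0, 1.565]
wrist_force: [-0.4, 0.4, -0.3]
width: 0.0158
```

View pics/w9.png

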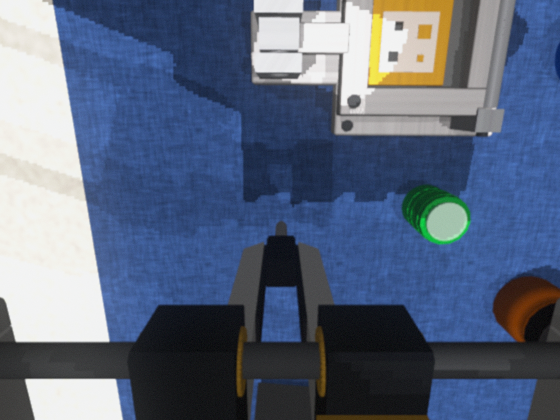

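View pics/d9c.png

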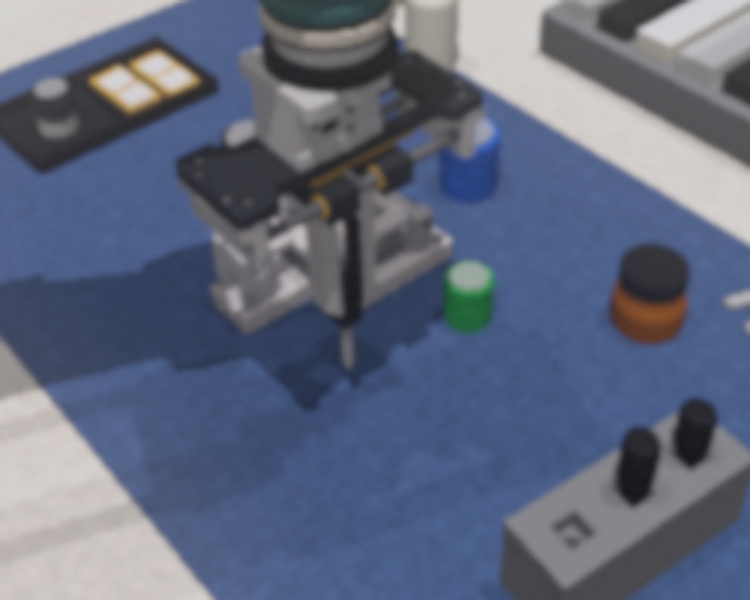

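The pin hangs upright at (280,255) in the wrist view, jaws along fixture x. Lowering the nose to touch the bench.

```bash
python3 -m inch '[{"linear":[0,0.25,-0.1],"twist":0,"gripper":0.05},{"linear":[0,0.4,-0.22],"twist":0,"gripper":0.05},{"linear":[0,0.4,-0.28],"twist":0,"gripper":0.05},{"linear":[0,0.4,-0.32],"twist":0,"gripper":0.05},{"linear":[0,0.4,-0.34],"twist":0,"gripper":0.05},{"linear":[0,0.4,-0.34],"twist":0,"gripper":0.05}]'
```

```text
time: 16.57
tool_pos: [0.4382, -0.0551, 0.0843]
ee_rot: [-3.141, -0.001, 1.562]
wrist_force: [-3.5, 2.3, 8.3]
width: 0.0157
```

```bash
python3 -m inch '[{"linear":[0,-0.06,-0.01],"twist":0,"gripper":0.05},{"linear":[0,-0.13,-0.02],"twist":0,"gripper":0.05},{"linear":[0,-0.19,-0.03],"twist":0,"gripper":0.05},{"linear":[0,-0.25,-0.05],"twist":0,"gripper":0.05},{"linear":[0,-0.31,-0.08],"twist":0,"gripper":0.05},{"linear":[0,-0.36,-0.11],"twist":0,"gripper":0.05},{"linear":[0,-0.36,-0.11],"twist":0,"gripper":0.05}]'
python3 - <<'E'
from h import *
s=snap('wrist','w10')
s=snap('side','d10');cv2.imwrite('pics/d10c.png',cv2.resize(s['image'][200:320,180:340,::-1],None,fx=5,fy=5))
E
```

```text
time: 17.15
tool_pos: [0.4387, -0.0933, 0.0733]
ee_rot: [3.14, 0.002, 1.561]
wrist_force: [-2.6, -1.5, 7.7]
width: 0.0153
```

View pics/d10c.png

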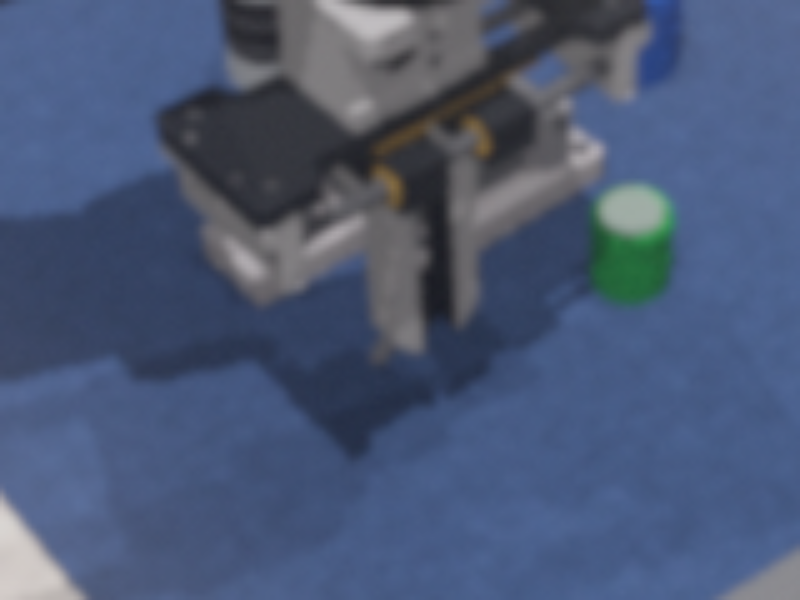

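View pics/w10.png

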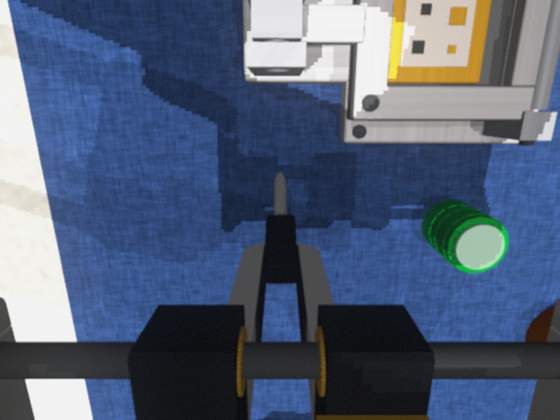

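It is pivoting about the nose as hoped, with the nose at wrist (280,180). Continuing the arc.

```bash
python3 -m inch '[{"linear":[0,-0.055,-0.035],"twist":0,"gripper":0.05},{"linear":[0,-0.105,-0.075],"twist":0,"gripper":0.05},{"linear":[0,-0.15,-0.12],"twist":0,"gripper":0.05},{"linear":[0,-0.195,-0.165],"twist":0,"gripper":0.05},{"linear":[0,-0.23,-0.22],"twist":0,"gripper":0.05},{"linear":[0,-0.265,-0.27],"twist":0,"gripper":0.05},{"linear":[0,-0.295,-0.32],"twist":0,"gripper":0.05},{"linear":[0,-0.32,-0.38],"twist":0,"gripper":0.05},{"linear":[0,-0.34,-0.43],"twist":0,"gripper":0.05},{"linear":[0,-0.34,-0.43],"twist":0,"gripper":0.05}]'
python3 - <<'E'
from h import *
s=snap('wrist','w11')
E
```

```text
time: 18.08
tool_pos: [0.4389, -0.1268, 0.0289]
ee_rot: [3.14, 0.002, 1.56]
wrist_force: [0.0, -3.1, 3.3]
width: 0.0155
```

View pics/w11.png

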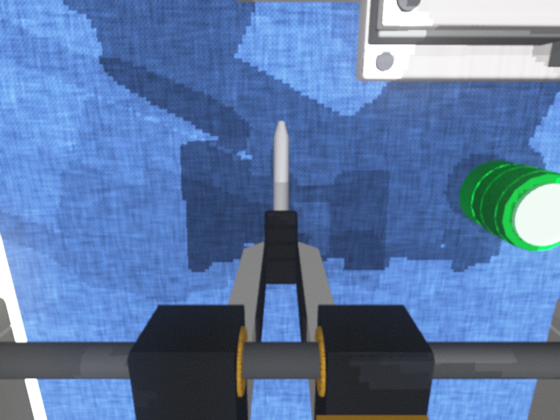

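The pin is nearly level. Releasing so that it settles flat.

```bash
python3 -m inch '[{"linear":[0,0,0],"twist":0,"gripper":0.3},{"linear":[0,0,0],"twist":0,"gripper":0.3},{"linear":[0,0,0],"twist":0,"gripper":0.3},{"linear":[0,0,0],"twist":0,"gripper":0.3},{"linear":[0,0,0.4],"twist":0,"gripper":0.4},{"linear":[0,0,0.8],"twist":0,"gripper":0.4},{"linear":[0,0,0.8],"twist":0,"gripper":0.4}]'
python3 - <<'E'
from h import *
o=robot.get_obs();print(o['tool_pos'],o['ee_rot'])
s=snap('wrist','w12');W=cloud(s);hs=s['image'].astype(int)
m=(W[...,2]>.012)&(W[...,2]<.02)&(abs(W[...,0]-.438)<.03)&(W[...,1]<-.06)&(W[...,1]>-.17)
q=W[m];print(cv2.minAreaRect(q[:,:2].astype(np.float32)),np.median(q[:,2]),q.min(0),q.max(0))
m=(W[...,2]>.007)&(W[...,2]<.02)&(abs(W[...,0]-.438)<.03)&(W[...,1]<-.01)&(W[...,1]>-.17)
q=W[m];print(q.min(0),q.max(0)); k=q[:,1]>-.09; print('shank',q[k].mean(0),np.polyfit(q[:,1],q[:,0],1))
m=(W[...,2]>.060)&(W[...,2]<.072)&(W[...,0]<.48)&(W[...,0]>.4)&(abs(W[...,1]-.03)<.05)
n,l,st,c=cv2.connectedComponentsWithStats(m.astype(np.uint8))
for i in range(1,n):
    if st[i,4]>30: q=W[l==i];print('ear',st[i],cv2.minAreaRect(q[:,:2].astype(np.float32)),q[:,2].mean())
E
```

```text
time: 18.72
tool_pos: [0.4426, -0.1264, 0.1163]
ee_rot: [3.128, 0.005, 1.562]
wrist_force: [1.6, -1.7, 1.1]
width: 0.0373
[ 0.44264864 -0.12644224  0.11632267] [3.1282778  0.0050657  1.56193812]
((0.4389229714870453, -0.09650847315788269), (0.07219481468200684, 0.01614443212747574), 89.67185974121094) 0.016207348037646785 [ 0.43075013 -0.1325613   0.01200435] [ 0.44698099 -0.06041624  0.01901887]
[ 0.43075013 -0.1325613   0.00733141] [ 0.44710843 -0.05129063  0.01901887]
shank [ 0.43940928 -0.07098164  0.01149689] [0.01030173 0.4401792 ]
ear [243   0  49  13 567] ((0.4374970495700836, 0.006762436591088772), (0.004483481403440237, 0.025783397257328033), 89.9288558959961) 0.06565228316890687
```

View pics/w12.png

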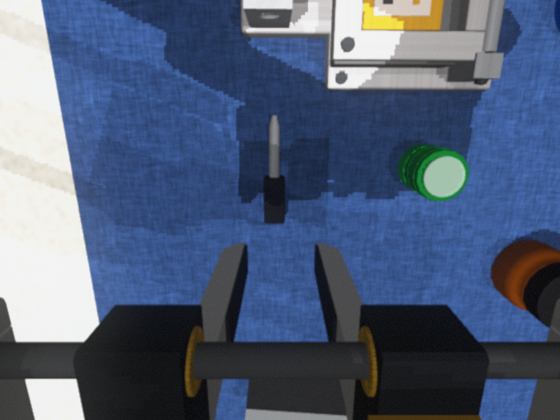

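The pin lies flat with handle y -0.133 to -0.097, nose at y -0.051 and axis x 0.439, nose towards the fork. Re-grasping it low on the handle.

```bash
python3 -m inch '[{"linear":[0,0.11,-0.2],"twist":0,"gripper":0.4},{"linear":[0,0.11,-0.5],"twist":0,"gripper":0.4},{"linear":[0,0.11,-0.7],"twist":0,"gripper":0.4},{"linear":[0,0.11,-0.78],"twist":0,"gripper":0.4},{"linear":[0,0.11,-0.82],"twist":0,"gripper":0.4},{"linear":[0,0.11,-0.82],"twist":0,"gripper":0.4}]'
```

```text
time: 19.27
tool_pos: [0.4374, -0.1136, 0.0254]
ee_rot: [-3.139, -0.001, 1.561]
wrist_force: [0.9, -0.6, -0.9]
width: 0.0376
```

```bash
python3 -m inch '[{"linear":[0,-0.02,-0.01],"twist":0,"gripper":0.05},{"linear":[0,-0.02,-0.01],"twist":0,"gripper":0.05},{"linear":[0,-0.02,-0.01],"twist":0,"gripper":0.05},{"linear":[0,-0.02,-0.01],"twist":0,"gripper":0.05},{"linear":[0,-0.02,-0.01],"twist":0,"gripper":0.05},{"linear":[0,-0.02,-0.01],"twist":0,"gripper":0.05},{"linear":[0,-0.02,-0.01],"twist":0,"gripper":0.05}]'
python3 -m inch '[{"linear":[0,0,0.1],"twist":0,"gripper":0.05},{"linear":[0,0,0.3],"twist":0,"gripper":0.05},{"linear":[0,0,0.43],"twist":0,"gripper":0.05},{"linear":[0,0,0.43],"twist":0,"gripper":0.05},{"linear":[0,0,0.43],"twist":0,"gripper":0.05},{"linear":[0,0,0.43],"twist":0,"gripper":0.05}]'
python3 - <<'E'
from h import *
o=robot.get_obs();print(o['tool_pos'],o['ee_rot'])
s=snap('wrist','w13');W=cloud(s);hs=s['image'].astype(int)
m=(W[...,2]>.04)&(W[...,2]<.064)&(abs(W[...,0]-.438)<.012)&(W[...,1]<-.03)&(W[...,1]>-.17)
q=W[m];
for a in np.arange(-.13,-.04,.01):
    k=abs(q[:,1]-a)<.004
    if k.sum()>5: p=q[k];print(round(a,3),k.sum(),p[:,0].min().round(4),p[:,0].max().round(4),p[:,2].max().round(4),np.median(p[:,2]).round(4))
print(q[:,1].max())
m=(W[...,2]>.060)&(W[...,2]<.072)&(W[...,0]<.48)&(W[...,0]>.4)&(abs(W[...,1]-.03)<.05)
n,l,st,c=cv2.connectedComponentsWithStats(m.astype(np.uint8))
for i in range(1,n):
    if st[i,4]>30: q=W[l==i];print('ear',st[i],cv2.minAreaRect(q[:,:2].astype(np.float32)),q[:,2].mean())
for nm in ['scene','side']:
    s=snap(nm,nm+'13');im=s['image'][:,:,::-1]
    c=im[130:250,200:320] if nm=='scene' else im[190:310,180:320]
    cv2.imwrite('pics/%s13c.png'%nm,cv2.resize(c,None,fx=5,fy=5,interpolation=cv2.INTER_CUBIC))
E
```

```text
time: 19.85
tool_pos: [0.439, -0.1164, 0.0266]
ee_rot: [3.139, 0.001, 1.561]
wrist_force: [-1.0, -0.5, 4.9]
width: 0.0156
time: 20.35
tool_pos: [0.4375, -0.1157, 0.0676]
ee_rot: [-3.14, -0.001, 1.561]
wrist_force: [0.8, 1.3, 0.1]
width: 0.0159
[ 0.43752831 -0.11568067  0.06764995] [-3.14015393e+00 -6.61107858e-04  1.56141156e+00]
-0.13 280 0.4295 0.4453 0.0589 0.0573
-0.12 404 0.4297 0.4453 0.0597 0.0575
-0.11 584 0.4261 0.45 0.064 0.0574
-0.1 607 0.4295 0.4458 0.0596 0.0571
-0.09 219 0.4338 0.4412 0.0551 0.0527
-0.08 237 0.4339 0.4418 0.0549 0.0525
-0.07 249 0.4341 0.4418 0.0553 0.0527
-0.06 253 0.4342 0.4419 0.0551 0.0528
-0.05 74 0.4354 0.4404 0.0542 0.0514
-0.0503829801487417
ear [246   0  64  12 669] ((0.4375278055667877, 0.005834374111145735), (0.0029532399494200945, 0.025982804596424103), 89.55570983886719) 0.06518798245534473
```

View pics/w13.png

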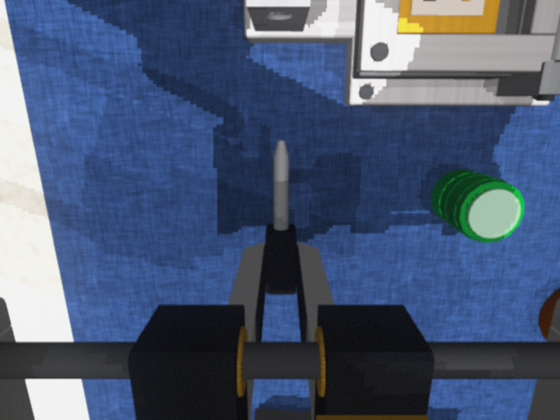

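View pics/side13c.png

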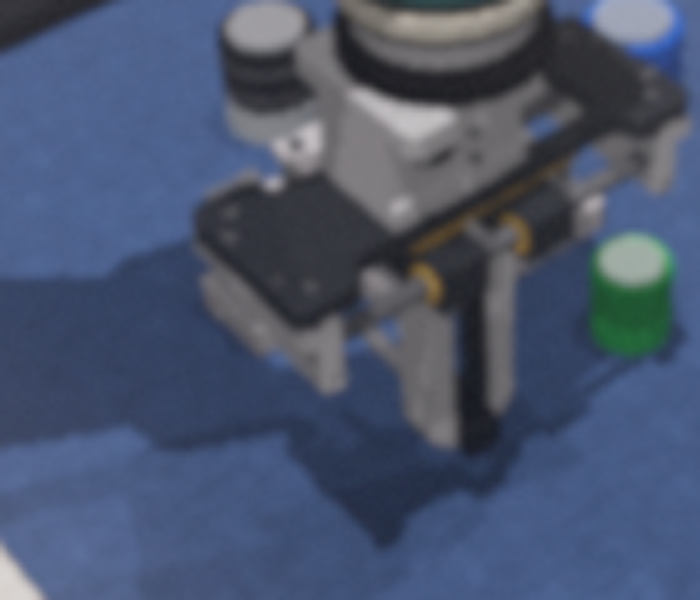

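View pics/scene13c.png

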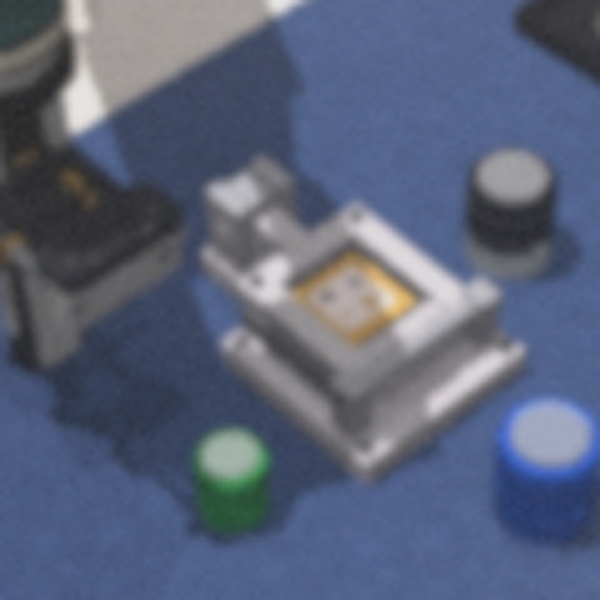

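The pin is level and in line with the fork: tip x 0.438 against ear centre 0.4375. It's about 1.5 mm low. Raising it and closing up to the ear, then looking again.

```bash
python3 -m inch '[{"linear":[0,0.15,0.015],"twist":0,"gripper":0.05},{"linear":[0,0.3,0.015],"twist":0,"gripper":0.05},{"linear":[0,0.44,0.015],"twist":0,"gripper":0.05},{"linear":[0,0.44,0.015],"twist":0,"gripper":0.05},{"linear":[0,0.44,0.015],"twist":0,"gripper":0.05},{"linear":[0,0.44,0.015],"twist":0,"gripper":0.05}]'
python3 - <<'E'
from h import *
o=robot.get_obs();print(o['tool_pos'],o['ee_rot'])
s=snap('wrist','w14');W=cloud(s)
m=(W[...,2]>.04)&(W[...,2]<.064)&(abs(W[...,0]-.438)<.012)&(W[...,1]<.0)&(W[...,1]>-.17)
q=W[m];
for a in np.arange(-.09,.01,.01):
    k=abs(q[:,1]-a)<.004
    if k.sum()>5: p=q[k];print(round(a,3),k.sum(),p[:,0].min().round(4),p[:,0].max().round(4),np.median(p[:,2]).round(4))
m=(W[...,2]>.060)&(W[...,2]<.072)&(W[...,0]<.48)&(W[...,0]>.4)&(abs(W[...,1]-.03)<.05)
n,l,st,c=cv2.connectedComponentsWithStats(m.astype(np.uint8))
for i in range(1,n):
    if st[i,4]>30: q=W[l==i];print('ear',st[i],cv2.minAreaRect(q[:,:2].astype(np.float32)),q[:,2].mean())
im=s['image'][:,:,::-1];cv2.imwrite('pics/w14c.png',cv2.resize(im[0:290,180:380],None,fx=2,fy=2,interpolation=cv2.INTER_CUBIC))
E
```

```text
time: 21.0
tool_pos: [0.438, -0.0724, 0.0696]
ee_rot: [-3.141, 0.0, 1.562]
wrist_force: [0.0, 0.5, -0.7]
width: 0.0155
[ 0.43801317 -0.07241244  0.06960053] [-3.14091543e+00  3.64548820e-04  1.56150877e+00]
-0.09 120 0.43 0.4458 0.0592
-0.08 399 0.4301 0.4458 0.0594
-0.07 414 0.4303 0.4457 0.0594
-0.06 572 0.426 0.45 0.0594
-0.05 404 0.4304 0.4459 0.055
-0.04 237 0.4344 0.4423 0.0546
-0.03 243 0.4345 0.4423 0.0546
-0.02 255 0.4347 0.4424 0.0547
-0.01 159 0.4353 0.4419 0.0536
ear [ 247   16   63   30 1797] ((0.4379117488861084, 0.039835330098867416), (0.010701557621359825, 0.026192545890808105), 89.47758483886719) 0.06623474838346381
ear [ 254   48   51   41 1951] ((0.43815723061561584, 0.02483915165066719), (0.01595522277057171, 0.021849999204277992), 88.8382797241211) 0.06422295390446958
ear [ 249   92   59   24 1402] ((0.4376610219478607, 0.009969054721295834), (0.009846141561865807, 0.02597779780626297), 89.4627685546875) 0.06647930779756481
```

View pics/w14c.png

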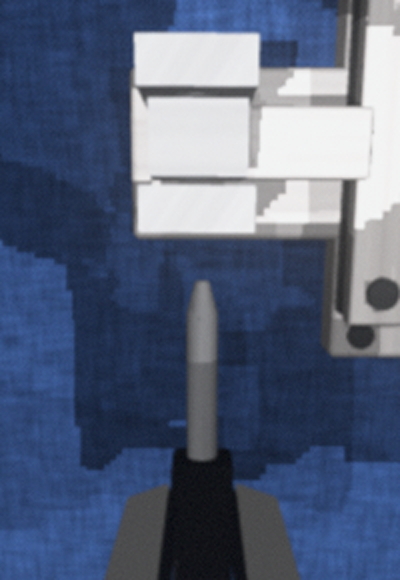

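The tongue top reads 64 mm where 61 is expected, so I'll check whether the leaf is really fully shut before inserting.

Run:
```python
from h import *
s=snap('wrist');W=cloud(s)
def st(n,v0,v1,u0,u1):
    q=W[v0:v1,u0:u1].reshape(-1,3);print(n,np.nanmedian(q,0).round(4),np.nanstd(q[:,2]).round(4))
f=lambda n,a,b,c,d: st(n,b//2,d//2,180+a//2,180+c//2)
f('ear+',140,45,240,78);f('ear-',145,195,240,225);f('tongue block',155,110,235,165);f('tongue bar',275,115,350,165);f('base nose',290,190,320,215)
f('leaf bar', 370,20,390,180)
for r in [(270,300),(300,340),(340,365),(370,395)]: f(str(r),r[0],115,r[1],165)
```

```text
ear+ [0.4367 0.0394 0.0665] 0.0007
ear- [0.4369 0.0096 0.0664] 0.0007
tongue block [0.4372 0.0247 0.0643] 0.0007
tongue bar [0.4648 0.0251 0.0537] 0.0007
base nose [0.4686 0.0116 0.0185] 0.0007
leaf bar [0.4805 0.0337 0.0524] 0.0007
(270, 300) [0.4585 0.0252 0.0538] 0.0007
(300, 340) [0.4667 0.0251 0.0536] 0.0007
(340, 365) [0.4742 0.0251 0.0535] 0.0006
(370, 395) [0.4814 0.0251 0.0524] 0.0007
```

All leaf readings rise with distance from the hinge: bar +2.0 mm, tongue +3 mm relative to the ears. The leaf is therefore about 0.024 rad open. I'll lay the pin back on the free bench, press the leaf home, and then take the pin again.

```bash
python3 -m inch '[{"linear":[0,-0.25,0],"twist":0,"gripper":0.05},{"linear":[0,-0.44,-0.1],"twist":0,"gripper":0.05},{"linear":[0,-0.44,-0.25],"twist":0,"gripper":0.05},{"linear":[0,-0.44,-0.36],"twist":0,"gripper":0.05},{"linear":[0,-0.44,-0.41],"twist":0,"gripper":0.05},{"linear":[0,-0.44,-0.42],"twist":0,"gripper":0.05},{"linear":[0,-0.44,-0.43],"twist":0,"gripper":0.05},{"linear":[0,-0.44,-0.43],"twist":0,"gripper":0.3},{"linear":[0,-0.44,-0.43],"twist":0,"gripper":0.3},{"linear":[0,-0.44,-0.43],"twist":0,"gripper":0.3}]'
python3 -m inch '[{"linear":[0,0,0],"twist":0,"gripper":0.3},{"linear":[0,0,0.4],"twist":0,"gripper":0.3},{"linear":[0,0,0.8],"twist":0,"gripper":0.1},{"linear":[0,0.2,0.8],"twist":0,"gripper":0},{"linear":[0.2,0.6,0.8],"twist":0,"gripper":0},{"linear":[0.45,1,0.8],"twist":0,"gripper":0},{"linear":[0.45,1,0.8],"twist":0,"gripper":0}]'
python3 -m inch '[{"linear":[0,0.4,0],"twist":0,"gripper":0},{"linear":[0,0.4,0],"twist":0,"gripper":0},{"linear":[0,0.4,-0.2],"twist":0,"gripper":0},{"linear":[0,0.4,-0.2],"twist":0,"gripper":0}]'
python3 - <<'E'
from h import *
print(robot.get_obs()['tool_pos'])
s=snap('wrist','w15');s=snap('side','d15');cv2.imwrite('pics/d15c.png',cv2.resize(s['image'][170:290,180:340,::-1],None,fx=5,fy=5))
E
```

```text
time: 21.93
tool_pos: [0.4387, -0.1159, 0.0276]
ee_rot: [3.14, 0.0, 1.562]
wrist_force: [-0.4, 0.7, 0.4]
width: 0.0277
time: 22.52
tool_pos: [0.4854, -0.0118, 0.1081]
ee_rot: [3.138, -0.002, 1.565]
wrist_force: [-0.2, -0.5, -0.1]
width: 0.0011
time: 22.85
tool_pos: [0.4811, 0.0244, 0.0843]
ee_rot: [-3.136, 0.0, 1.563]
wrist_force: [-1.5, 0.8, -2.0]
width: 0.0011
[0.48110384 0.02439743 0.08429781]
```

View pics/w15.png

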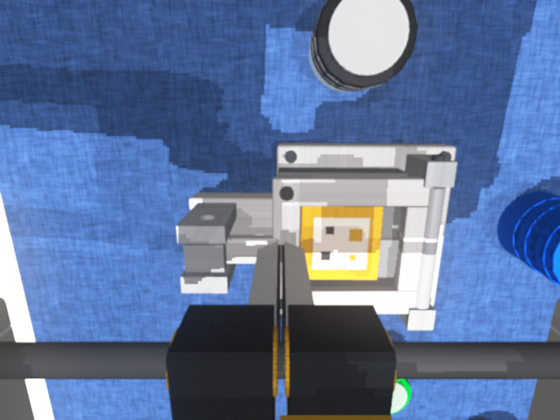

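View pics/d15c.png

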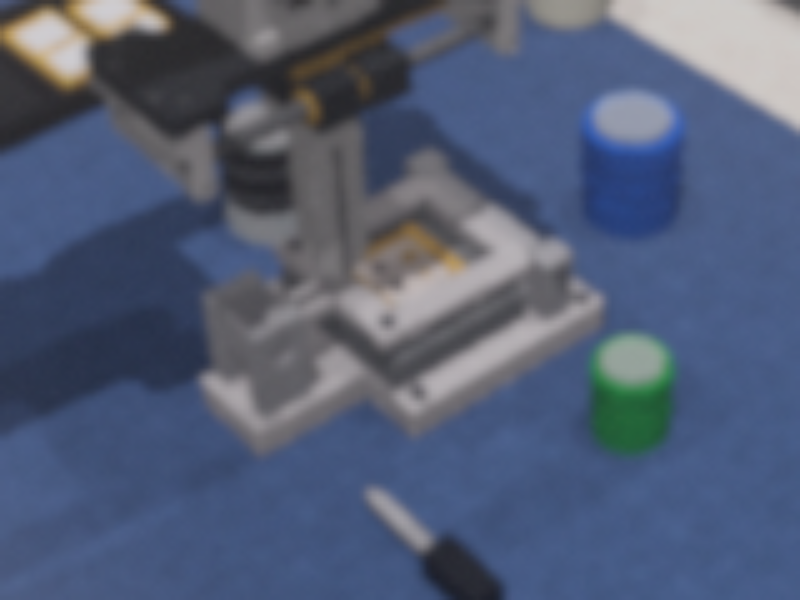

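The fingers are over the front bar (side crop 330,280), and the pin lies safely at (430,545). Pressing down.

```bash
python3 -m inch '[{"linear":[0,0,-0.08],"twist":0,"gripper":0},{"linear":[0,0,-0.13],"twist":0,"gripper":0},{"linear":[0,0,-0.15],"twist":0,"gripper":0},{"linear":[0,0,-0.16],"twist":0,"gripper":0},{"linear":[0,0,-0.17],"twist":0,"gripper":0},{"linear":[0,0,-0.17],"twist":0,"gripper":0}]'
python3 -m inch '[{"linear":[0,0,-0.01],"twist":0,"gripper":0},{"linear":[0,0,-0.02],"twist":0,"gripper":0},{"linear":[0,0,-0.02],"twist":0,"gripper":0},{"linear":[0,0,-0.02],"twist":0,"gripper":0}]'
python3 -m inch '[{"linear":[0,0,-0.01],"twist":0,"gripper":0},{"linear":[0,0,-0.02],"twist":0,"gripper":0},{"linear":[0,0,-0.02],"twist":0,"gripper":0},{"linear":[0,0,-0.02],"twist":0,"gripper":0}]'
```

```text
time: 23.45
tool_pos: [0.4834, 0.0234, 0.0721]
ee_rot: [3.141, 0.001, 1.561]
wrist_force: [-4.4, -0.4, 10.2]
width: 0.0005
time: 23.78
tool_pos: [0.4835, 0.0234, 0.072]
ee_rot: [3.14, 0.001, 1.561]
wrist_force: [-6.8, 0.3, 17.5]
width: 0.0008
time: 24.12
tool_pos: [0.4835, 0.0233, 0.0718]
ee_rot: [3.14, 0.001, 1.561]
wrist_force: [-10.6, -0.3, 25.9]
width: 0.0002
```

Run:
```python
from h import *
for nm in ['wrist','scene','side']:
    s=snap(nm,'p_'+nm);W=cloud(s)
    q=W.reshape(-1,3);q=q[~np.isnan(q).any(1)]
    def b(n,x0,x1,y0,y1,z0=.04,z1=.075):
        k=(q[:,0]>x0)&(q[:,0]<x1)&(q[:,1]>y0)&(q[:,1]<y1)&(q[:,2]>z0)&(q[:,2]<z1);
        if k.sum()>5: print(nm,n,k.sum(),np.median(q[k],0).round(4), q[k,2].std().round(4))
    b('ear+',.428,.448,.037,.044);b('ear-',.428,.448,.007,.013);b('block',.430,.446,.019,.031)
    b('tongue',.456,.468,.020,.030);b('leafbar',.479,.490,.045,.062);b('leaf mid+',.51,.53,.055,.066);b('leaf near hinge',.545,.56,.0,.05);b('bar-',.479,.490,-.012,.005)
```

```text
wrist ear+ 573 [0.4378 0.0409 0.0663] 0.0058
wrist ear- 387 [0.4382 0.01   0.0663] 0.0006
wrist block 631 [0.4381 0.0251 0.0611] 0.0006
wrist tongue 361 [0.462  0.0252 0.0512] 0.0006
wrist leafbar 598 [0.4844 0.0534 0.0506] 0.001
wrist leaf mid+ 765 [0.52   0.0606 0.0504] 0.0006
wrist leaf near hinge 1447 [0.5551 0.026  0.0502] 0.0019
wrist bar- 8 [ 0.4832 -0.0112  0.0524] 0.0004
scene ear+ 10 [0.4372 0.0389 0.0676] 0.0018
scene ear- 18 [0.4373 0.009  0.0655] 0.0093
scene block 17 [0.4366 0.0248 0.0619] 0.0014
scene tongue 6 [0.4609 0.0216 0.0519] 0.0009
scene leafbar 12 [0.4837 0.0535 0.0516] 0.0012
scene leaf mid+ 18 [0.52   0.06   0.0525] 0.0014
scene leaf near hinge 35 [0.5566 0.0265 0.0509] 0.0026
scene bar- 20 [ 0.4839 -0.0015  0.0511] 0.0015
side ear+ 22 [0.4385 0.0399 0.0674] 0.0016
side ear- 34 [0.4376 0.0091 0.0629] 0.0093
side block 23 [0.4384 0.0262 0.0628] 0.001
side tongue 15 [0.462  0.0254 0.0528] 0.0009
side leafbar 7 [0.481  0.0593 0.0516] 0.0016
side leaf near hinge 82 [0.5528 0.0242 0.0512] 0.0025
side bar- 22 [ 0.4836 -0.0046  0.0526] 0.0013
```

View pics/p_wrist.png

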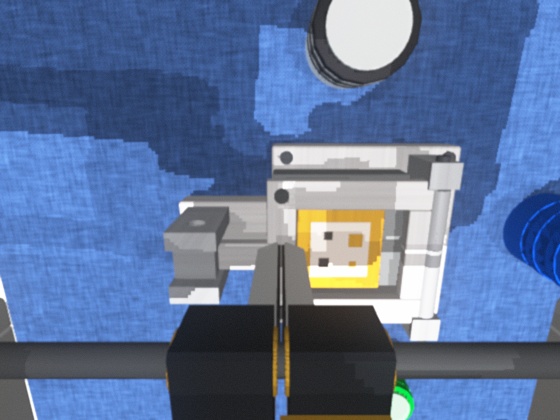

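While pressed the leaf is flat (block 0.0611, bar 0.0506), so it rebounded when I let go quickly. Easing off slowly this time.

```bash
python3 -m inch '[{"linear":[0,0,0.005],"twist":0,"gripper":0},{"linear":[0,0,0.01],"twist":0,"gripper":0},{"linear":[0,0,0.015],"twist":0,"gripper":0},{"linear":[0,0,0.02],"twist":0,"gripper":0},{"linear":[0,0,0.025],"twist":0,"gripper":0},{"linear":[0,0,0.03],"twist":0,"gripper":0},{"linear":[0,0,0.035],"twist":0,"gripper":0},{"linear":[0,0,0.04],"twist":0,"gripper":0},{"linear":[0,0,0.045],"twist":0,"gripper":0},{"linear":[0,0,0.05],"twist":0,"gripper":0}]'
python3 -m inch '[{"linear":[0,0,0.005],"twist":0,"gripper":0},{"linear":[0,0,0.01],"twist":0,"gripper":0},{"linear":[0,0,0.015],"twist":0,"gripper":0},{"linear":[0,0,0.02],"twist":0,"gripper":0},{"linear":[0,0,0.03],"twist":0,"gripper":0},{"linear":[0,0,0.1],"twist":0,"gripper":0},{"linear":[0,0,0.15],"twist":0,"gripper":0},{"linear":[0,0,0.15],"twist":0,"gripper":0}]'
cat > lf.py <<'E'
from h import *
s=snap('wrist','lf');W=cloud(s)
q=W.reshape(-1,3);q=q[~np.isnan(q).any(1)]
def b(n,x0,x1,y0,y1,z0=.04,z1=.075):
    k=(q[:,0]>x0)&(q[:,0]<x1)&(q[:,1]>y0)&(q[:,1]<y1)&(q[:,2]>z0)&(q[:,2]<z1);
    if k.sum()>5: print(n,k.sum(),np.median(q[k],0).round(4), q[k,2].std().round(4))
b('ear+',.428,.448,.037,.044);b('ear-',.428,.448,.007,.013);b('block',.430,.446,.019,.031)
b('tongue',.456,.468,.020,.030);b('leafbar',.479,.490,.045,.062);b('leaf mid+',.51,.53,.055,.066)
E
python3 lf.py
```

```text
time: 25.1
tool_pos: [0.4834, 0.0234, 0.0722]
ee_rot: [3.141, 0.001, 1.561]
wrist_force: [-2.7, -1.0, 3.5]
width: 0.0002
time: 25.77
tool_pos: [0.4843, 0.024, 0.0876]
ee_rot: [3.139, 0.0, 1.561]
wrist_force: [0.1, 0.2, -0.6]
width: 0.0004
ear+ 479 [0.4377 0.0409 0.0663] 0.0056
ear- 333 [0.4382 0.0101 0.0664] 0.0006
block 545 [0.4379 0.0251 0.0613] 0.0006
tongue 305 [0.4619 0.025  0.0513] 0.0006
leafbar 531 [0.4844 0.0534 0.0507] 0.001
leaf mid+ 656 [0.52   0.0606 0.0505] 0.0007
```

The leaf now stays shut (block 0.0613, ears 0.0664). Back to the pin.

```bash
python3 -m inch '[{"linear":[0,0,0.3],"twist":0,"gripper":0},{"linear":[-0.1,-0.3,0.3],"twist":0,"gripper":0.4},{"linear":[-0.3,-0.7,0.3],"twist":0,"gripper":0.4},{"linear":[-0.45,-1,0.3],"twist":0,"gripper":0.4},{"linear":[-0.45,-1,0.3],"twist":0,"gripper":0.4}]'
python3 -m inch '[{"linear":[0,-0.2,0],"twist":0,"gripper":0.4},{"linear":[0,-0.4,0],"twist":0,"gripper":0.4},{"linear":[0,-0.4,0],"twist":0,"gripper":0.4},{"linear":[0,-0.4,0],"twist":0,"gripper":0.4},{"linear":[0,-0.4,0],"twist":0,"gripper":0.4}]'
python3 - <<'E'
from h import *
o=robot.get_obs();print(o['tool_pos'])
s=snap('wrist','w16');W=cloud(s)
m=(W[...,2]>.007)&(W[...,2]<.02)&(abs(W[...,0]-.438)<.03)&(W[...,1]<-.01)&(W[...,1]>-.17)
q=W[m];print(q.min(0),q.max(0),np.polyfit(q[:,1],q[:,0],1));h=q[q[:,2]>.0145];print(h.min(0),h.max(0),np.median(h,0))
E
python3 lf.py
```

```text
time: 26.23
tool_pos: [0.4361, -0.0804, 0.1161]
ee_rot: [-3.141, 0.003, 1.556]
wrist_force: [0.1, 0.1, 0.3]
width: 0.0236
time: 26.65
tool_pos: [0.4383, -0.1151, 0.1159]
ee_rot: [-3.141, -0.001, 1.562]
wrist_force: [0.8, -0.0, 0.2]
width: 0.0376
[ 0.43830401 -0.11514656  0.11585935]
[ 0.43012334 -0.13206812  0.00706953] [ 0.44659651 -0.05032446  0.01876699] [0.00925215 0.43939591]
[ 0.43012334 -0.13206812  0.01456789] [ 0.44654201 -0.09606127  0.01876699] [ 0.43861811 -0.11339527  0.01636285]
ear- 456 [0.4381 0.01   0.0665] 0.0007
block 188 [0.4381 0.0206 0.0615] 0.0007
tongue 189 [0.462  0.0223 0.0514] 0.0007
```

View pics/w16.png

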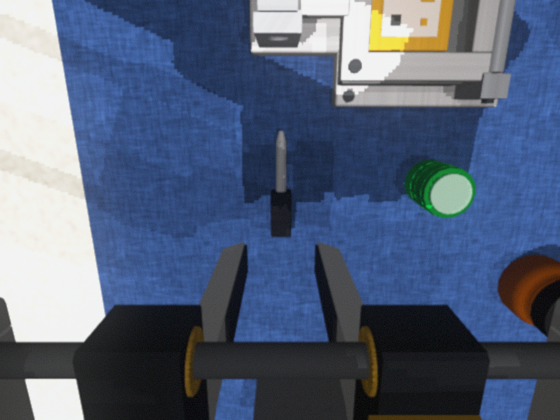

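The pin lies undisturbed at (281,210), aligned with the fork axis. Grasping again.

```bash
python3 -m inch '[{"linear":[0,-0.01,-0.3],"twist":0,"gripper":0.4},{"linear":[0,-0.01,-0.6],"twist":0,"gripper":0.4},{"linear":[0,-0.01,-0.8],"twist":0,"gripper":0.4},{"linear":[0,-0.01,-0.88],"twist":0,"gripper":0.4},{"linear":[0,-0.01,-0.9],"twist":0,"gripper":0.4},{"linear":[0,-0.01,-0.9],"twist":0,"gripper":0.3},{"linear":[0,-0.01,-0.9],"twist":0,"gripper":0.05},{"linear":[0,-0.01,-0.9],"twist":0,"gripper":0.05},{"linear":[0,-0.01,-0.9],"twist":0,"gripper":0.05},{"linear":[0,-0.01,-0.9],"twist":0,"gripper":0.05}]'
python3 -m inch '[{"linear":[0,0,0],"twist":0,"gripper":0.05},{"linear":[0,0,0],"twist":0,"gripper":0.05},{"linear":[0,0,0],"twist":0,"gripper":0.05},{"linear":[0,0,0],"twist":0,"gripper":0.05}]'
```

```text
time: 27.58
tool_pos: [0.4394, -0.1174, 0.0276]
ee_rot: [3.139, 0.001, 1.561]
wrist_force: [-0.4, 0.4, 3.5]
width: 0.0156
time: 27.92
tool_pos: [0.4394, -0.1174, 0.0276]
ee_rot: [3.139, 0.001, 1.561]
wrist_force: [-0.4, 0.2, 5.6]
width: 0.016
```

```bash
python3 -m inch '[{"linear":[0,0,0.1],"twist":0,"gripper":0.05},{"linear":[0,0,0.3],"twist":0,"gripper":0.05},{"linear":[0,0.1,0.44],"twist":0,"gripper":0.05},{"linear":[0,0.3,0.44],"twist":0,"gripper":0.05},{"linear":[0,0.43,0.44],"twist":0,"gripper":0.05},{"linear":[0,0.43,0.44],"twist":0,"gripper":0.05},{"linear":[0,0.43,0.44],"twist":0,"gripper":0.05},{"linear":[0,0.43,0.44],"twist":0,"gripper":0.05}]'
cat > pn.py <<'E'
from h import *
o=robot.get_obs();print(o['tool_pos'],o['ee_rot'])
s=snap('wrist','pn');W=cloud(s)
m=(W[...,2]>.04)&(W[...,2]<.064)&(abs(W[...,0]-.438)<.012)&(W[...,1]<.0)&(W[...,1]>-.17)
q=W[m];
for a in np.arange(-.09,.01,.01):
    k=abs(q[:,1]-a)<.004
    if k.sum()>5: p=q[k];print(round(a,3),k.sum(),((p[:,0].min()+p[:,0].max())/2).round(4),np.median(p[:,2]).round(4))
print('nose',q[:,1].max())
E
python3 pn.py;python3 lf.py
```

```text
time: 28.58
tool_pos: [0.438, -0.0745, 0.0699]
ee_rot: [-3.141, 0.001, 1.561]
wrist_force: [-1.0, 0.0, -0.6]
width: 0.0152
[ 0.43801681 -0.07446041  0.06990276] [-3.14121987e+00  5.06556900e-04  1.56145385e+00]
-0.09 131 0.4379 0.0585
-0.08 399 0.438 0.0587
-0.07 480 0.4382 0.0586
-0.06 448 0.4381 0.0587
-0.05 392 0.438 0.0539
-0.04 227 0.4381 0.054
-0.03 230 0.4382 0.0539
-0.02 241 0.4381 0.054
-0.01 150 0.4381 0.0528
nose -0.007448747972871053
ear+ 880 [0.4382 0.0405 0.0665] 0.0007
ear- 637 [0.4378 0.0101 0.0665] 0.0007
block 1046 [0.438  0.0251 0.0615] 0.0007
tongue 569 [0.462  0.0251 0.0516] 0.0007
leafbar 449 [0.4845 0.049  0.0505] 0.0007
```

View pics/pn.png

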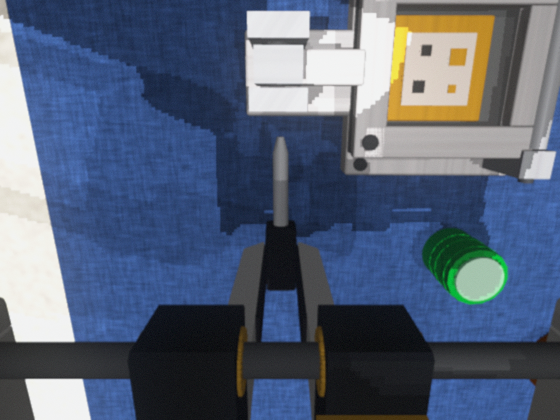

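Pin axis is 0.050 against the bore at 0.051, and x is 0.4381 for both. Raising 1 mm and inserting in stages.

```bash
python3 -m inch '[{"linear":[0,0,0.01],"twist":0,"gripper":0.05},{"linear":[0,0.06,0.01],"twist":0,"gripper":0.05},{"linear":[0,0.12,0.01],"twist":0,"gripper":0.05},{"linear":[0,0.17,0.01],"twist":0,"gripper":0.05},{"linear":[0,0.22,0.01],"twist":0,"gripper":0.05},{"linear":[0,0.26,0.01],"twist":0,"gripper":0.05},{"linear":[0,0.26,0.01],"twist":0,"gripper":0.05}]'
```

```text
time: 29.27
tool_pos: [0.4382, -0.0471, 0.071]
ee_rot: [3.142, -0.0, 1.563]
wrist_force: [0.6, 0.6, -0.2]
width: 0.0155
```

The nose is through the first ear with no contact force. Going on through the tongue and the second ear.

```bash
python3 -m inch '[{"linear":[0,0.04,0],"twist":0,"gripper":0.05},{"linear":[0,0.08,0],"twist":0,"gripper":0.05},{"linear":[0,0.12,0],"twist":0,"gripper":0.05},{"linear":[0,0.16,0],"twist":0,"gripper":0.05},{"linear":[0,0.2,0],"twist":0,"gripper":0.05},{"linear":[0,0.2,0],"twist":0,"gripper":0.05}]'
python3 -m inch '[{"linear":[0,0.03,0],"twist":0,"gripper":0.05},{"linear":[0,0.06,0],"twist":0,"gripper":0.05},{"linear":[0,0.09,0],"twist":0,"gripper":0.05},{"linear":[0,0.12,0],"twist":0,"gripper":0.05},{"linear":[0,0.12,0],"twist":0,"gripper":0.05}]'
```

```text
time: 29.77
tool_pos: [0.4382, -0.0273, 0.071]
ee_rot: [3.142, -0.0, 1.562]
wrist_force: [0.2, 0.9, -0.6]
width: 0.0158
time: 30.18
tool_pos: [0.4382, -0.0161, 0.0711]
ee_rot: [3.141, 0.001, 1.562]
wrist_force: [0.1, -1.5, -0.8]
width: 0.0155
```

```bash
python3 -m inch '[{"linear":[0,0.01,0],"twist":0,"gripper":0.05},{"linear":[0,0.02,0],"twist":0,"gripper":0.05},{"linear":[0,0.03,0],"twist":0,"gripper":0.05},{"linear":[0,0.03,0],"twist":0,"gripper":0.05},{"linear":[0,0.03,0],"twist":0,"gripper":0.05}]'
python3 - <<'E'
from h import *
for n in ['wrist','side','scene']:
    s=snap(n,'e_'+n);im=s['image'][:,:,::-1]
    c={'wrist':im[60:300,180:400],'side':im[190:310,180:320],'scene':im[130:250,200:320]}[n]
    cv2.imwrite('pics/e_%sc.png'%n,cv2.resize(c,None,fx=2.5 if n=='wrist' else 4.5,fy=2.5 if n=='wrist' else 4.5,interpolation=cv2.INTER_CUBIC))
E
```

```text
time: 30.6
tool_pos: [0.4382, -0.0158, 0.0712]
ee_rot: [-3.142, 0.006, 1.561]
wrist_force: [-0.7, -9.2, -0.4]
width: 0.0158
```

View pics/e_wristc.png

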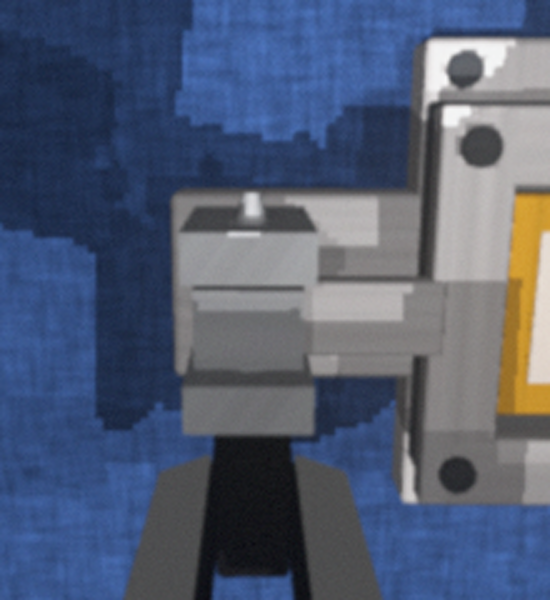

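The nose shows beyond the far ear at crop (250,205), the handle is flush against the near ear, and 9 N moves it no further. Easing off, letting go and rising.

```bash
python3 -m inch '[{"linear":[0,-0.01,0],"twist":0,"gripper":0.05},{"linear":[0,-0.02,0],"twist":0,"gripper":0.05},{"linear":[0,-0.025,0],"twist":0,"gripper":0.3},{"linear":[0,-0.025,0],"twist":0,"gripper":0.4},{"linear":[0,-0.025,0],"twist":0,"gripper":0.4},{"linear":[0,-0.025,0],"twist":0,"gripper":0.4},{"linear":[0,-0.025,0],"twist":0,"gripper":0.4},{"linear":[0,-0.025,0.2],"twist":0,"gripper":0.4},{"linear":[0,-0.025,0.5],"twist":0,"gripper":0.4},{"linear":[0,-0.025,0.8],"twist":0,"gripper":0.4}]'
python3 -m inch '[{"linear":[0,-0.2,0.2],"twist":0,"gripper":0.4},{"linear":[0,-0.4,0.3],"twist":0,"gripper":0.4},{"linear":[0,-0.4,0.3],"twist":0,"gripper":0.4},{"linear":[0,-0.4,0.3],"twist":0,"gripper":0.4},{"linear":[0,-0.4,0.3],"twist":0,"gripper":0.4}]'
python3 lf.py
python3 - <<'E'
from h import *
s=snap('wrist','f_wrist');W=cloud(s)
m=(W[...,2]>.052)&(W[...,2]<.063)&(abs(W[...,0]-.438)<.012)&(W[...,1]<.004)&(W[...,1]>-.06)
q=W[m];print('handle',q.min(0),q.max(0),np.median(q,0))
m=(W[...,2]>.046)&(W[...,2]<.058)&(abs(W[...,0]-.438)<.006)&(W[...,1]<.06)&(W[...,1]>.0465)
q=W[m];print('nose',len(q),q.max(0) if len(q) else '')
im=s['image'][:,:,::-1];cv2.imwrite('pics/f_wc.png',cv2.resize(im[60:300,180:400],None,fx=2.5,fy=2.5,interpolation=cv2.INTER_CUBIC))
for n in ['side','scene']: snap(n,'f_'+n)
E
```

```text
time: 31.58
tool_pos: [0.4372, -0.015, 0.1509]
ee_rot: [-3.139, -0.001, 1.562]
wrist_force: [0.9, 0.4, 1.3]
width: 0.0373
time: 32.0
tool_pos: [0.4377, -0.0548, 0.18]
ee_rot: [-3.14, -0.001, 1.561]
wrist_force: [-0.6, 0.1, 0.0]
width: 0.0376
ear+ 269 [0.4381 0.0407 0.0666] 0.0007
ear- 207 [0.4385 0.0104 0.0663] 0.0007
block 340 [0.4379 0.0251 0.0613] 0.0007
tongue 198 [0.4617 0.025  0.0516] 0.0007
leafbar 338 [0.4845 0.0537 0.0508] 0.0012
leaf mid+ 392 [0.52   0.0606 0.0505] 0.0007
handle [ 0.42820213 -0.03128014  0.05206971] [0.44544222 0.00399998 0.06029687] [ 0.43660263 -0.01277437  0.05694127]
nose 36 [0.4408565  0.05032413 0.05685812]
```

View pics/f_wrist.png

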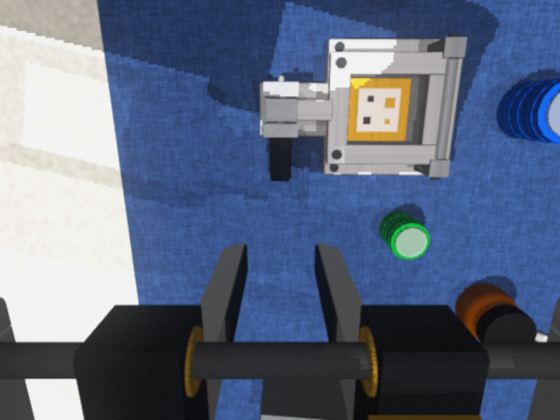

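View pics/f_side.png

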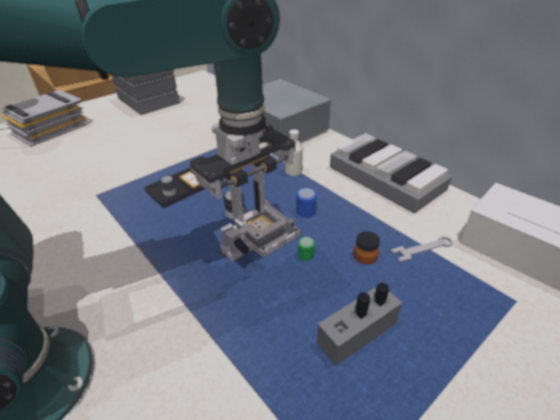

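View pics/f_scene.png

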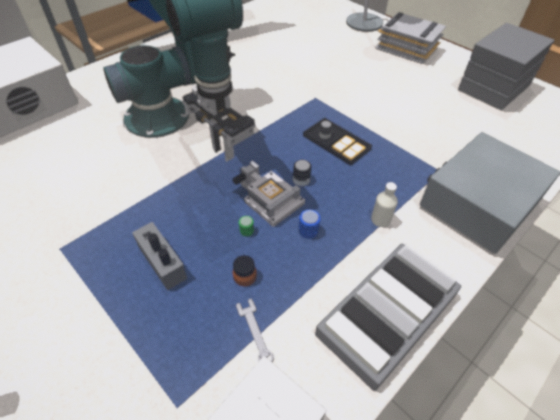

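Pin is in, but its handle end reads y -0.0313, which allows up to about 0.5 mm of gap to the ear (I eased back before releasing). A gentle nudge with shut fingers on the handle's end will make sure.

```bash
python3 -m inch '[{"linear":[0,-0.08,0],"twist":0,"gripper":0},{"linear":[0,-0.08,0],"twist":0,"gripper":0},{"linear":[0,-0.08,-0.3],"twist":0,"gripper":0},{"linear":[0,-0.08,-0.6],"twist":0,"gripper":0},{"linear":[0,-0.08,-0.9],"twist":0,"gripper":0},{"linear":[0,-0.08,-1],"twist":0,"gripper":0},{"linear":[0,-0.08,-1],"twist":0,"gripper":0}]'
python3 -m inch '[{"linear":[0,0,-0.12],"twist":0,"gripper":0},{"linear":[0,0,-0.12],"twist":0,"gripper":0},{"linear":[0,0.08,-0.12],"twist":0,"gripper":0},{"linear":[0,0.14,-0.12],"twist":0,"gripper":0},{"linear":[0,0.18,-0.12],"twist":0,"gripper":0},{"linear":[0,0.21,-0.12],"twist":0,"gripper":0},{"linear":[0,0.23,-0.12],"twist":0,"gripper":0},{"linear":[0,0.23,-0.12],"twist":0,"gripper":0}]'
```

```text
time: 32.78
tool_pos: [0.4358, -0.0629, 0.0779]
ee_rot: [-3.135, -0.002, 1.561]
wrist_force: [-0.0, -0.1, -0.7]
width: 0.0006
time: 33.45
tool_pos: [0.439, -0.0413, 0.07]
ee_rot: [3.139, 0.003, 1.562]
wrist_force: [0.2, -4.5, 1.9]
width: 0.0007
```

```bash
python3 -m inch '[{"linear":[0,0.01,0],"twist":0,"gripper":0},{"linear":[0,0.02,0],"twist":0,"gripper":0},{"linear":[0,0.03,0],"twist":0,"gripper":0},{"linear":[0,0.03,0],"twist":0,"gripper":0}]'
python3 -m inch '[{"linear":[0,0.01,0],"twist":0,"gripper":0},{"linear":[0,0.02,0],"twist":0,"gripper":0},{"linear":[0,0.02,0],"twist":0,"gripper":0}]'
```

```text
time: 33.78
tool_pos: [0.4392, -0.0409, 0.0703]
ee_rot: [3.139, 0.008, 1.561]
wrist_force: [-0.5, -10.3, 2.6]
width: 0.0008
time: 34.03
tool_pos: [0.4394, -0.0405, 0.0707]
ee_rot: [3.139, 0.011, 1.561]
wrist_force: [-0.4, -14.4, 3.8]
width: 0.0002
```

It's seated: the force rises to 14 N with almost no travel. Backing off slowly and rising.

```bash
python3 -m inch '[{"linear":[0,-0.01,0],"twist":0,"gripper":0},{"linear":[0,-0.02,0],"twist":0,"gripper":0},{"linear":[0,-0.03,0],"twist":0,"gripper":0},{"linear":[0,-0.05,0],"twist":0,"gripper":0},{"linear":[0,-0.1,0],"twist":0,"gripper":0},{"linear":[0,-0.2,0],"twist":0,"gripper":0},{"linear":[0,-0.2,0.3],"twist":0,"gripper":0},{"linear":[0,-0.2,0.7],"twist":0,"gripper":0},{"linear":[0,-0.2,1],"twist":0,"gripper":0},{"linear":[0,-0.2,1],"twist":0,"gripper":0}]'
python3 -m inch '[{"linear":[0,0,0.1],"twist":0,"gripper":0.5},{"linear":[0,0,0.1],"twist":0,"gripper":0.5},{"linear":[0,0,0.1],"twist":0,"gripper":0.5},{"linear":[0,0,0.1],"twist":0,"gripper":0.5}]'
python3 lf.py
python3 - <<'E'
from h import *
s=snap('wrist','g_wrist');W=cloud(s)
m=(W[...,2]>.052)&(W[...,2]<.063)&(abs(W[...,0]-.438)<.012)&(W[...,1]<.004)&(W[...,1]>-.06)
q=W[m];print('handle',q.min(0),q.max(0),np.median(q,0))
m=(W[...,2]>.046)&(W[...,2]<.058)&(abs(W[...,0]-.438)<.006)&(W[...,1]<.06)&(W[...,1]>.0465)
q=W[m];print('nose',len(q),q.max(0) if len(q) else '')
im=s['image'][:,:,::-1];cv2.imwrite('pics/g_wc.png',cv2.resize(im[30:230,220:460],None,fx=3,fy=3,interpolation=cv2.INTER_CUBIC))
s=snap('side','g_side');im=s['image'][:,:,::-1];cv2.imwrite('pics/g_sc.png',cv2.resize(im[140:280,130:330],None,fx=4,fy=4,interpolation=cv2.INTER_CUBIC))
E
```

```text
time: 34.87
tool_pos: [0.4417, -0.0565, 0.1759]
ee_rot: [3.129, 0.002, 1.561]
wrist_force: [0.4, 0.1, 1.2]
width: 0.0003
time: 35.2
tool_pos: [0.4373, -0.0553, 0.1773]
ee_rot: [-3.139, -0.001, 1.561]
wrist_force: [-0.2, 0.4, -0.3]
width: 0.0235
ear+ 279 [0.4376 0.0407 0.0665] 0.0007
ear- 219 [0.4381 0.01   0.0665] 0.0007
block 336 [0.4382 0.025  0.0614] 0.0007
tongue 199 [0.4617 0.0252 0.0514] 0.0007
leafbar 343 [0.4844 0.0536 0.0508] 0.0011
leaf mid+ 403 [0.52   0.0604 0.0506] 0.0007
handle [ 0.42862948 -0.03162647  0.05218563] [0.44515382 0.00386544 0.06043813] [ 0.43696629 -0.01300582  0.05687781]
nose 38 [0.44064201 0.05025953 0.05668344]
```

View pics/g_wc.png

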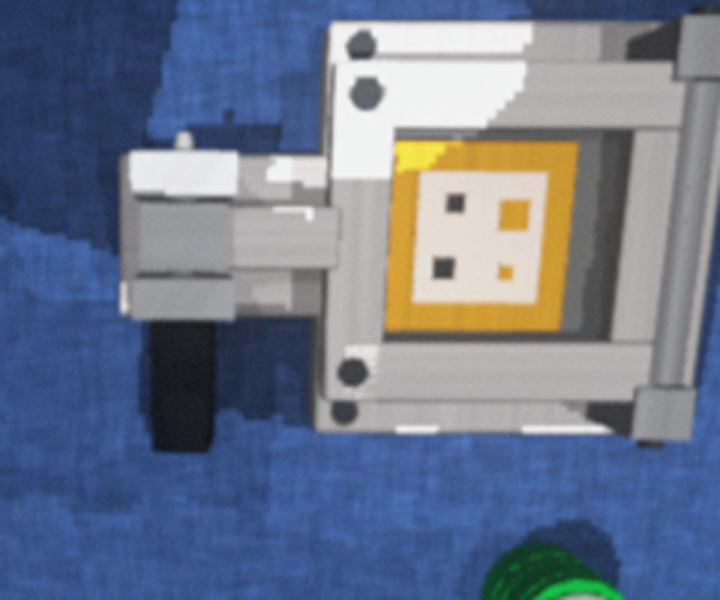

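View pics/g_sc.png

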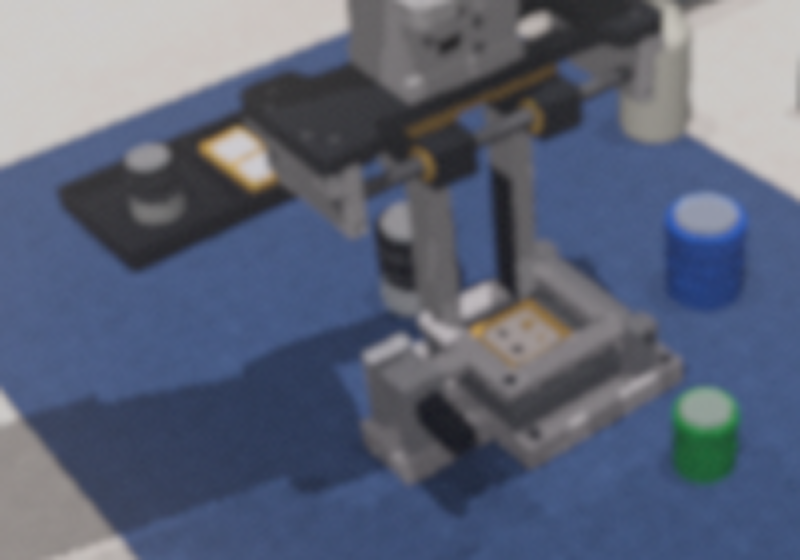

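The handle is flush against the near ear, the nose shows beyond the far ear at crop (183,140), the leaf is flat, the loupe stands upright in the bay, and the gripper is clear. Handing in.

```bash
python3 -c "
from bench import robot
print(robot.close_job())"
```

```text
the job is handed in; nothing more can be done
None
```

The job is done and handed in at about 35 s of the 72 s allowed; no verdict was reported.

- **Loupe:** I lifted the small black loupe off the package. I lowered it into the tray's empty bay until I felt the floor (about 7 N) and then let go. It stands upright there.
- **Leaf:** I swung it shut and pressed it home. After the first press it sprang back by about 3 mm at the tongue, which I noticed before inserting the pin. I laid the pin down, pressed again to about 26 N and let go slowly. It then stayed flat: in the last check the tongue block read 61.4 mm (61 expected) and the bar 50.8 mm (50 expected).
- **Lock pin:** I took it from the stand, tipped it over on the free bench, and pushed it in from the -y side with almost no force. A final nudge met a hard stop at 14 N.

In the last wrist view the pin's handle is flush with the near ear. The tip shows about 5 mm beyond the far ear (6 mm expected). The measured handle end and tip fall up to 1 mm short of fully home, which is within the 2 mm camera accuracy; the nudge and the pictures both say it is home.

The gripper is open and clear of everything. In the last pictures the other things on the bench look undisturbed.

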